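Make up two laundry kits

ROBOT

A 7-joint arm with a two-finger parallel gripper is mounted at the origin on the work surface. World frame = base frame: x ahead of the robot, y to its left, z up, the work surface at z = 0. Lengths are in m, angles in rad, forces in N, time in s.
With the tool pointing down it reaches from about 0.425 to 0.8 m from the base axis. Payload 8.3 kg.
Tool frame: the origin (TCP) lies midway between the tips of the shut fingers; the grasp point (between the pads) lies 19 mm behind it; z points along the fingers, y is the direction in which the jaws open and shut (so a half turn about z gives the same grasp; the last joint's range is limited). The gripper opens to 85 mm and grips with 20 to 120 N. Pads are 22 mm wide; open, the fingers measure 114 mm over their backs; the gripper's body (76 mm by 85 mm) begins 54 mm behind the grasp point. The pads swing forward as they close: fully open they stand 13 mm farther back than shut.
Start: joints at [1.226, 0.383, 0.016, 1.37, -0.006, 1.388, -0.046], TCP at [0.174, -0.6, 0.231] pointing down, gripper open.
Joint ranges: [-2.95, 2.95], [-0.25, 2.06], [-1.52, 1.56], [0.18, 2.33], [-1.44, 4.58], [0.02, 2.06], [-3.01, 3.01]. Speed limits (rad/s): [2.39, 2.39, 3.01, 3.01, 3.14, 3.14, 3.14].

INTERFACE

Orientations are given as a unit quaternion [w, x, y, z].
In Python, from cell import ctrl gives the robot as it stands.
- The arm moves only by the shell command python3 -m crank 'ROWS' [FORCE]. ROWS is JSON, a list of rows, each a list of 7 numbers: the turn, a rotation vector about the tool's x, y, z in rad, then the shift along the tool's x, y, z in cm, then the opening, from 0 (shut) to 1 (fully open). A call has 1 to 12 rows; each row is the pose to reach, as a shift and turn from the pose commanded when the call began, along the tool's axes at that moment; what a row does not reach only later rows make up. A row lasts 1/12 s, in which the tool goes at most 41.7 mm and 7.16 degrees, less where a joint would pass 70% of its speed; a pose out of reach is approached as far as the arm can. A call with a gripper value outside its range is refused whole. The fingers move at their own pace and stop on an object; FORCE is the grip in N (left out, the last holds). Time passes only in rows, so rows that repeat a pose let the fingers close. It gives the time, the measured TCP pose, the force and the opening at its end, in the units of the state.
- ctrl.get_obs(): the state, without advancing time (a new reading comes with each control period).
- ctrl.capture(name): name is "side" or "top"; returns a dict with "image" (420x560x3 uint8, red, green, blue), "depth" (420x560 float32, m along the optical axis (not along the pixel's ray), 0 where there is no reading), "intrinsics" (3x3 intrinsics, pixels), "k1" (the pictures are not rectified: a ray, as slopes to the right and down, at radius r is drawn at 1 + k1 r^2 times it, then the intrinsics apply), "cam_to_world" (4x4, takes a point from camera to world coordinates). Camera axes: x right, y down, z forward; pixel columns grow to the right and rows downward; lengths in m; the calibration is good to about 2 mm. A picture is of the moment at which its call begins.
- ctrl.close_job(): hands the job in, once; it reports no verdict.
The state is a dict: "clock": time; "joints": joint angles; "joint_vel": joint speeds; "joint_torque": joint torques, N m; "tool_pos": TCP position; "tcp_rot": TCP orientation; "ft_force": force on the tool from outside, world axes, zero at the start; "moment": the same for the moment, N m; "gripper_width": opening from 0.0 (shut) to 1.0 (fully open).
Only numpy, scipy, OpenCV 4.12 (cv2) and the standard library are available. Lean on these libraries where they do the work, as an engineer would, in place of code of your own. Each camera call takes 0.05 s, during which the arm holds its last target.

TASK

Make up the two laundry kits from the stock on the counter: the blue jug and the orange carton stand in the white tray, one in each compartment; in the grey caddy the red tin goes under the low roof, slid in until it is about flush with the roof's front edge or deeper, and the green jug stands on the open deck in front of it. Keep the jugs upright all the way, and leave the yellow tin and the white bottle where they are.

Things in the scene. Friction and masses are not known exactly. Their poses are not given: they have to be found in the camera images.
- blue_jug: Blue detergent jug, with rounded edges, a paper label on both broad sides, a white cap (34 mm across) off-centre towards -x and a small carrying loop towards +x. Body 76 mm along x, 52 along y, flat upright sides up to 112 mm; cap rises to 150 mm. Origin: centre of the underside, z up. About 0.35 kg.
- green_jug: Green detergent jug, same shape as the blue one, with rounded edges, a paper label on both broad sides, a white cap (34 mm across) off-centre towards -x and a small carrying loop towards +x. Body 76 mm along x, 52 along y, flat upright sides up to 112 mm; cap rises to 150 mm. Origin: centre of the underside, z up. About 0.35 kg.
- carton: Orange washing powder carton with a red panel on both broad sides, standing: 80 mm along its x, 50 mm along its y, 120 mm tall. Rigid. Origin: centre of the underside, z up. About 0.3 kg.
- red_tin: Flat round red tin of stain remover with steel band, 62 mm in diameter, 34 mm high. Origin: centre of the underside, z up. About 0.12 kg.
- yellow_tin: Flat round yellow tin, same size as the red one (62 mm in diameter, 34 mm high); not wanted in either kit. Origin: centre of the underside, z up. About 0.12 kg.
- white_bottle: Round white bottle with grey cap, 54 mm in diameter, 145 mm tall; not wanted in either kit. Origin: centre of the underside.
- tray: White plastic kit tray, fixed to the counter, 211 mm along its x, 84 mm along its y, walls 30 mm high and 5 mm thick, floor 5 mm thick. One divider across its middle makes two equal compartments, 98 mm (x) by 74 mm (y) inside, centred 51.5 mm to the -x and to the +x side of the origin. Origin: centre of the underside; its x axis points roughly away from the robot.
- caddy: Grey kit caddy, fixed. Base plate 215 (x) by 120 (y) by 8 mm; origin: centre of the underside, x roughly away from the robot. Near part, x -107 to +7: open deck, no rims. Far part, x +7.5 to +107: bay under a dark roof, underside 42 above the plate, top 58 above the counter; bay 80 wide, open only to -x, back wall at x +102. The tin clears the roof by 8 mm; fingers do not fit under: push it in.

How it is judged:
At the end, for the whole second after the job is handed in: Blue jug and carton upright on the white tray's floor; red tin flat on the caddy's plate, its centre 18 mm or more behind the roof's front edge; green jug upright on the open deck; all within 0.1 rad, released, at rest; yellow tin and white bottle within 30 mm of their starts (x of blue_jug in the frame of tray between -0.085 and 0.085 m and y of blue_jug in the frame of tray between -0.03 and 0.03 m and z of blue_jug in the frame of tray between 0.001 and 0.011 m and x of carton in the frame of tray between -0.085 and 0.085 m and y of carton in the frame of tray between -0.03 and 0.03 m and z of carton in the frame of tray between 0.001 and 0.011 m and x of green_jug in the frame of caddy between -0.1 and -0.01 m and y of green_jug in the frame of caddy between -0.05 and 0.05 m and z of green_jug in the frame of caddy between 0.004 and 0.014 m and x of red_tin in the frame of caddy between 0.0255 and 0.09 m and y of red_tin in the frame of caddy between -0.03 and 0.03 m and z of red_tin in the frame of caddy between 0.004 and 0.014 m and angle between each of blue_jug, carton, green_jug, red_tin's own z axis and vertical below 0.1 rad and linear speed of each of blue_jug, carton, green_jug, red_tin below 0.02 m/s and distance of each of yellow_tin, white_bottle from where it was at the start of the episode below 0.03 m); the robot touches nothing.
It fails at once if a jug is tipped by more than 0.6 rad (angle between any of blue_jug, green_jug's own z axis and vertical above 0.6 rad).
It fails at once if the yellow tin or the white bottle is moved by more than 30 mm (distance of any of yellow_tin, white_bottle from where it was at the start of the episode above 0.03 m).
It also fails if it takes over 128 s, if anything falls off the work surface, if the arm or the gripper's body presses on something with over 40 N, if the wrist force passes 120 N, or if a joint passes its speed limit or range.

## Working session

There is one attempt and no reset: what is moved stays moved. The work goes in short steps, Python scripts to look and compute and a shell command to move; the robot and the scene stay as the last step left them, time stands still between calls to the robot, and variables do not carry over. Pictures are saved under pics/ and viewed, and the job is handed in when it is done.

```bash
ls; mkdir -p pics
python3 - <<'E'
from cell import ctrl
import cv2, numpy as np
o=ctrl.get_obs(); print(o)
for n in("top","side"):
    c=ctrl.capture(n); np.savez(f"{n}0.npz",**c); cv2.imwrite(f"pics/{n}0.png",c["image"][:,:,::-1]); print(n,c["intrinsics"],c["k1"],c["cam_to_world"])
E
```

```text
pics
{'clock': 0.0, 'joints': array([ 1.2260895 ,  0.38424799,  0.01639226,  1.37114809, -0.00628904,
        1.38818935, -0.04646413]), 'joint_vel': array([ 7.73569202e-06,  2.72135905e-03, -1.63274256e-03, -2.89002032e-03,
       -3.90049072e-04, -7.71894029e-04,  6.98807591e-04]), 'joint_torque': array([-1.83016193e-03, -6.27604651e+01,  8.43459293e-01, -3.71820402e+01,
        1.66509737e-02,  1.42866038e-02, -3.41143647e-06]), 'tool_pos': array([ 0.17369005, -0.59986435,  0.23027563]), 'tcp_rot': array([-9.57782745e-04,  9.90083112e-01,  1.40479490e-01, -1.62469205e-04]), 'ft_force': array([-0.20277295,  0.65007868, -0.10638365]), 'moment': array([ 0.03606719, -0.05207275, -0.00631802]), 'gripper_width': 1.000796242767931}
top [[414.31694761   0.         278.87413635]
 [  0.         414.31694761 210.86977344]
 [  0.           0.           1.        ]] -0.12383755939651499 [[ 5.35602769e-03 -9.94395098e-01  1.05592154e-01  3.97097183e-01]
 [-9.99874355e-01 -3.75007862e-03  1.54016646e-02 -1.31099969e-04]
 [-1.49193609e-02 -1.05661378e-01 -9.94290242e-01  1.20654649e+00]
 [ 0.00000000e+00  0.00000000e+00  0.00000000e+00  1.00000000e+00]]
side [[510.86185227   0.         280.73612381]
 [  0.         510.86185227 219.97477426]
 [  0.           0.           1.        ]] -0.1249578660504072 [[-0.99696067 -0.05698163  0.05312735  0.43622842]
 [-0.07768177  0.67532565 -0.73341722  1.07604426]
 [ 0.00591304 -0.73531515 -0.67769954  1.02270522]
 [ 0.          0.          0.          1.        ]]
```

View pics/top0.png

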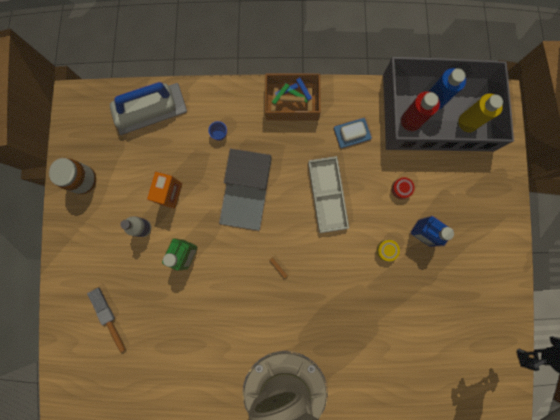

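View pics/side0.png

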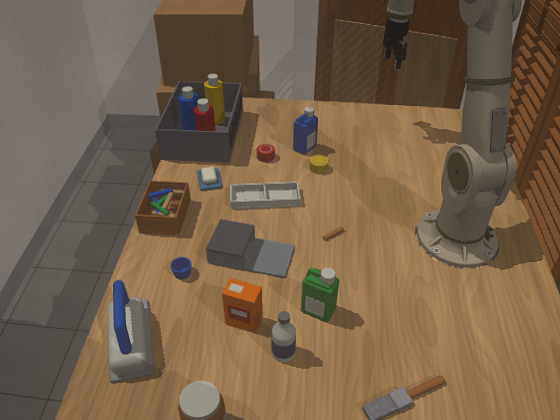

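The top view shows image-up = +x and image-left = +y: blue jug (433,232), red tin (403,188), yellow tin (389,251), tray (328,196), caddy (245,190), carton (164,188), green jug (178,254), bottle (135,227). Next I measure poses from the depth clouds.

```bash
cat > h.py <<'E'
import numpy as np, cv2
def cloud(c):
    K=c["intrinsics"];k=float(c["k1"]);d=c["depth"]
    v,u=np.mgrid[:d.shape[0],:d.shape[1]]
    D=np.array([k,0,0,0.])
    p=cv2.undistortPoints(np.stack([u,v],-1).reshape(-1,1,2).astype(np.float64),K,D).reshape(*d.shape,2)
    P=np.dstack([p*d[...,None],d])
    M=c["cam_to_world"]
    return P@M[:3,:3].T+M[:3,3]
HS={'blue':((105,120,50),(125,255,255)),'green':((50,100,30),(80,255,255)),'orange':((5,180,120),(14,255,255)),'red':((170,150,60),(180,255,255)),'yellow':((22,150,120),(32,255,255))}
def rect(xy):
    r=cv2.minAreaRect((xy*1000).astype(np.float32)); return np.round(r[0],1),np.round(r[1],1),round(r[2],1)
E
python3 - <<'E'
from h import *
import cv2
C={n:dict(np.load(n+"0.npz")) for n in("top","side")}
W={n:cloud(C[n]) for n in C}
w=W['top']; print("table z top",np.median(w[300:340,200:240,2]), "side",np.median(W['side'][340:380,330:360,2]))
# merged cloud regions (x,y windows from top pixel)
boxes={'blue':(433,232),'redtin':(403,188),'yellow':(389,251),'tray':(328,196),'caddy':(245,190),'carton':(164,188),'green':(178,254),'bottle':(135,227)}
for n,(u,v) in boxes.items():
    print(n,np.round(w[v,u]*1000))
im=C['top']['image']
def crop(im,u0,u1,v0,v1,f,name): cv2.imwrite(name,cv2.resize(im[v0:v1,u0:u1,::-1],None,fx=f,fy=f,interpolation=cv2.INTER_CUBIC))
crop(im,100,290,130,280,4,'pics/c1.png'); crop(im,290,480,130,280,4,'pics/c2.png')
# height maps via all points both cams
P=np.concatenate([W[n].reshape(-1,3) for n in W]); Q=np.concatenate([C[n]['image'].reshape(-1,3) for n in C]); np.savez('all0.npz',P=P,Q=Q)
E
```

```text
table z top -6.45298044208431e-05 side 0.000142396426950131
blue [ 457. -391.  126.]
redtin [ 589. -340.   33.]
yellow [ 408. -294.   38.]
tray [ 569. -125.    7.]
caddy [585. 118.  10.]
carton [574. 327. 116.]
green [397. 282. 124.]
bottle [468. 408. 106.]
```

View pics/c1.png

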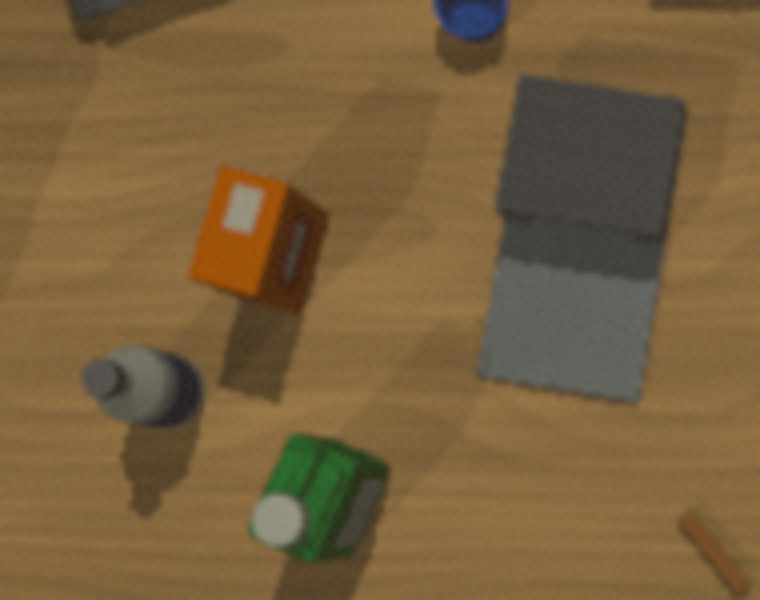

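View pics/c2.png

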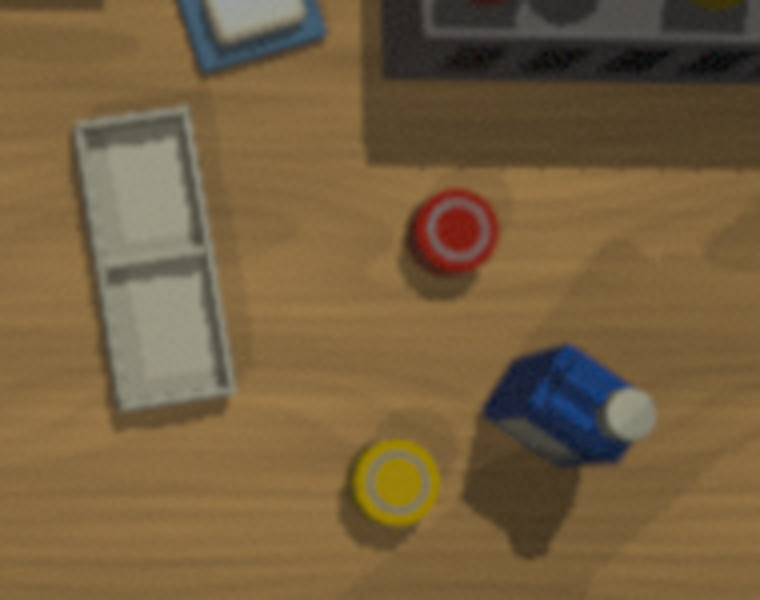

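The crops show each object clearly. The caddy's roof is on the far half with the deck nearest the robot. The jug caps are toward the robot for green and toward -y for blue. Fitting the outlines next.

Run:
```python
from h import *
z=np.load('all0.npz');P,Q=z['P']*1000,z['Q']
C=np.load('top0.npz'); nt=C['depth'].size
src=np.arange(len(P))<nt
def sel(cx,cy,r,z0,z1,m=None):
    s=(abs(P[:,0]-cx)<r)&(abs(P[:,1]-cy)<r)&(P[:,2]>z0)&(P[:,2]<z1)
    return s if m is None else s&m
for n,cx,cy,r,z0,z1 in [('blue',457,-391,75,15,111),('green',397,282,75,15,111),('bluetop',457,-391,75,104,118),('greentop',397,282,75,104,118),('bluecap',457,-391,75,140,160),('greencap',397,282,75,140,160),('carton',565,327,75,15,125),('cartontop',565,327,75,114,125),('red',589,-340,60,6,40),('redtop',589,-340,60,29,40),('yel',408,-294,60,6,40),('yeltop',408,-294,60,29,40),('bottle',450,395,60,5,150),('tray',540,-130,150,20,36),('roof',610,110,150,48,66),('deck',540,118,100,5,14)]:
    for nm,m in(('both',None),('top',src),('side',~src)):
        s=sel(cx,cy,r,z0,z1,m)
        if s.sum()<20: continue
        p=P[s][:,:2]
        print(n,nm,s.sum(),*rect(p/1000),'mean',p.mean(0).round(),'z',np.percentile(P[s][:,2],[5,50,95]).round(1))
```

```text
blue both 964 [ 449.9 -361.3] [ 89.1 115.5] 15.7 mean [ 459. -381.] z [ 21.2  63.7 107.2]
blue top 370 [ 441.  -356.2] [ 88.2 108.9] 22.4 mean [ 454. -379.] z [ 22.8  63.7 107.6]
blue side 594 [ 453.1 -363.3] [ 86.8 113.7] 13.3 mean [ 462. -382.] z [ 20.3  63.8 106.7]
green both 1144 [398.1 293.6] [58.3 77.3] 67.4 mean [400. 305.] z [ 21.9  67.1 107.9]
green top 252 [396.9 291.5] [53.5 76.7] 67.4 mean [396. 270.] z [ 22.3  68.5 109.7]
green side 892 [397.2 312.4] [86.9 41.4] 6.4 mean [401. 315.] z [ 21.8  66.3 107.1]
bluetop both 250 [ 462.7 -405.7] [81.7 56.1] 52.9 mean [ 461. -389.] z [105.3 114.  117.5]
bluetop top 138 [ 461.5 -406.6] [77.  52.8] 55.6 mean [ 459. -391.] z [107.1 115.2 117.6]
bluetop side 112 [ 457.9 -390.7] [83.9 52.6] 18.2 mean [ 463. -387.] z [104.9 112.4 117.3]
greentop both 375 [397.7 293.8] [55.5 77.6] 66.0 mean [398. 299.] z [105.2 114.3 117.7]
greentop top 150 [396.7 292.8] [53.  77.1] 66.8 mean [398. 280.] z [107.6 114.8 117.6]
greentop side 225 [398.  308.5] [84.8 46.7] 6.5 mean [399. 312.] z [104.8 113.9 117.7]
bluecap both 238 [ 458.1 -405.5] [67.6 35.2
[... 2373 characters left out ...]
-140.] z [21.3 28.3 33.8]
tray top 520 [ 519.7 -150.3] [346.6 145.5] 28.2 mean [ 553. -142.] z [22.6 29.3 34.1]
tray side 594 [ 520.6 -150.9] [347.3 145.7] 28.0 mean [ 553. -137.] z [20.8 27.1 33.4]
roof both 2692 [642.5 108.8] [127.8 102.9] 81.1 mean [641. 111.] z [54.1 58.4 61.8]
roof top 1417 [640.5 108.8] [118.1  98.4] 80.5 mean [640. 108.] z [54.1 58.  61.5]
roof side 1275 [642.8 108.7] [127.8 102.2] 81.1 mean [643. 114.] z [54.1 58.9 62.1]
deck both 3070 [543.7 117.5] [197.1 197.1] 88.1 mean [540. 125.] z [ 5.5  8.7 12.3]
deck top 1531 [541.7 116.3] [195.8 197.3] 89.7 mean [538. 124.] z [ 5.5  8.3 12.1]
deck side 1539 [539.9 118.3] [195.8 190.1] 87.1 mean [542. 127.] z [ 5.6  8.9 12.5]
```

Run:
```python
from h import *
z=np.load('all0.npz');P,Q=z['P']*1000,z['Q']
n=len(P)//2; src=np.arange(2*n)<n
hsv=cv2.cvtColor(Q.reshape(1,-1,3),cv2.COLOR_RGB2HSV)[0].astype(int)
def s(x0,x1,y0,y1,z0,z1): return (P[:,0]>x0)&(P[:,0]<x1)&(P[:,1]>y0)&(P[:,1]<y1)&(P[:,2]>z0)&(P[:,2]<z1)
def trim(p,k=6,r=4):
    from scipy.spatial import cKDTree
    d=cKDTree(p).query(p,k)[0][:,-1]; return p[d<r]
for nm,b in [('tray',(440,680,-215,-60,18,36)),('roof',(560,720,20,200,50,66)),('plate',(460,600,40,200,5,13)),('caddyall',(460,740,20,220,4,66)),('cartontop',(500,650,270,400,115,126))]:
    for k,m in(('both',src|~src),('top',src),('side',~src)):
        q=s(*b)&m
        if nm=='tray': q&=(hsv[:,1]<80)
        if nm in('plate','caddyall'): q&=(hsv[:,1]<80)
        print(nm,k,q.sum(),*rect(trim(P[q][:,:2])/1000))
white=(hsv[:,1]<70)&(hsv[:,2]>110)
for nm,b in [('blue',(400,520,-470,-340)),('green',(340,460,230,350))]:
  for k,m in(('both',src|~src),('top',src),('side',~src)):
    q=s(*b,142,158)&white&m; cap=rect(P[q][:,:2]/1000)
    lo,hi=HS[nm]; col=((hsv>=lo)&(hsv<=hi)).all(1)
    q=s(*b,100,125)&col&m; q2=s(*b,20,160)&m
    print(nm,k,'cap',cap,'body',rect(trim(P[q][:,:2])/1000),'all',rect(trim(P[q2][:,:2])/1000), 'zmax nonwhite',np.percentile(P[s(*b,20,170)&col&m][:,2],99.5))
q=s(400,540,340,480,20,100)&(hsv[:,1]<70);print('bottle',rect(trim(P[q][:,:2])/1000))
# crate front
q=s(600,900,-450,-200,60,400);print('crate',np.percentile(P[q],[1,99],axis=0).round())
```

```text
tray both 1047 [ 573.3 -122.2] [211.   88.1] 8.9
tray top 467 [ 571.6 -122.2] [206.6  82.8] 9.2
tray side 580 [ 574.1 -122.8] [205.6  85.3] 9.4
roof both 2667 [641.8 109.1] [121.8 101.1] 80.3
roof top 1412 [639.8 108. ] [114.7  96.2] 80.6
roof side 1255 [641.1 110.3] [119.5  99.5] 79.1
plate both 2793 [539.6 125.6] [120.5 123.1] 81.0
plate top 1433 [539.2 124.8] [110.8 115.8] 80.5
plate side 1360 [541.7 126.5] [117.3 120.1] 80.3
caddyall both 6229 [604.1 138.1] [171.  251.3] 82.9
caddyall top 3047 [583.9 118.2] [117.9 208.9] 79.8
caddyall side 3182 [608.1 122.2] [274.3 150.6] 4.2
cartontop both 1149 [577.1 341. ] [52.6 81.3] 76.2
cartontop top 506 [575.1 339.9] [47.7 76.4] 75.6
cartontop side 643 [578.1 341.8] [50.5 79.4] 75.6
blue both cap (array([ 453.5, -421.5]), array([33.9, 31.6]), 74.4) body (array([ 463.1, -400.1]), array([64.7, 47.3]), 54.1) all (array([ 463.9, -405.1]), array([82. , 59.4]), 55.7) zmax nonwhite 143.65327671429858
blue top cap (array([ 453. , -420.5]), array([31.5, 30.3]), 43.6) body (array([ 457. , -386.1]), array([75.5, 39.1]), 17.9) all (array([ 461.5, -404
[... 299 characters left out ...]
98.9]), array([33.4, 32.2]), 50.6) body (array([398.2, 293.1]), array([51.9, 74.1]), 67.5) all (array([398.2, 294.2]), array([58.5, 77.9]), 65.5) zmax nonwhite 144.09572939605383
green top cap (array([382.1, 298.4]), array([29.9, 32.3]), 73.6) body (array([399.2, 274.2]), array([75.1, 38.2]), 8.1) all (array([396.6, 290.4]), array([51.1, 76.1]), 66.9) zmax nonwhite 144.8340925146221
green side cap (array([383.8, 299.4]), array([32. , 33.2]), 1.1) body (array([398.2, 310.6]), array([80. , 38.5]), 6.4) all (array([399.9, 296.7]), array([51.1, 76.6]), 67.4) zmax nonwhite 142.65433903961906
bottle (array([474.5, 423.5]), array([57.8, 51.6]), 73.5)
crate [[ 710. -448.   61.]
 [ 897. -295.  188.]]
```

```bash
cat > plan.py <<'E'
import sys,numpy as np
from scipy.spatial.transform import Rotation as R
from cell import ctrl
def go(x,y,z,yaw):
    o=ctrl.get_obs();q=o["tcp_rot"];r=R.from_quat([q[1],q[2],q[3],q[0]])
    p=np.array(o["tool_pos"]); M=r.as_matrix()
    cy=np.degrees(np.arctan2(M[1,0],M[0,0]))
    while yaw-cy>90: yaw-=180
    while yaw-cy<-90: yaw+=180
    t=R.from_euler('z',yaw,degrees=True)*R.from_euler('x',180,degrees=True)
    rv=(r.inv()*t).as_rotvec(); d=r.inv().apply(np.array([x,y,z])-p)*100
    print("t%.2f"%o["clock"],"pos",p.round(4),"yaw %.1f"%cy,"tilt %.3f"%np.arccos(-M[2,2]),"f",o["ft_force"].round(1),"g %.2f"%o["gripper_width"],"j7 %.2f"%o["joints"][6])
    print("-> rot",rv.round(3),"shift cm",d.round(2),"dist mm %.0f rows>= %.1f"%(10*np.linalg.norm(d),max(10*np.linalg.norm(d)/41.7,np.degrees(np.linalg.norm(rv))/7.16)))
if __name__=="__main__":
    a=list(map(float,sys.argv[1:])); go(*a[:4])
E
python3 plan.py 0.463 -0.405 0.23 56.5
```

```text
t0.10 pos [ 0.1737 -0.5999  0.2304] yaw 16.1 tilt 0.002 f [ 0.4  0.3 -0.7] g 1.00 j7 -0.05
-> rot [-0.002 -0.001 -0.704] shift cm [ 33.21 -10.68   0.05] dist mm 349 rows>= 8.4
```

```bash
python3 -m crank '[[-0.002,-0.001,-0.704,33.2,-10.7,0.05,1],[-0.002,-0.001,-0.704,33.2,-10.7,0.05,1],[-0.002,-0.001,-0.704,33.2,-10.7,0.05,1],[-0.002,-0.001,-0.704,33.2,-10.7,0.05,1],[-0.002,-0.001,-0.704,33.2,-10.7,0.05,1],[-0.002,-0.001,-0.704,33.2,-10.7,0.05,1],[-0.002,-0.001,-0.704,33.2,-10.7,0.05,1],[-0.002,-0.001,-0.704,33.2,-10.7,0.05,1],[-0.002,-0.001,-0.704,33.2,-10.7,0.05,1],[-0.002,-0.001,-0.704,33.2,-10.7,0.05,1],[-0.002,-0.001,-0.704,33.2,-10.7,0.05,1],[-0.002,-0.001,-0.704,33.2,-10.7,0.05,1]]' 60; python3 plan.py 0.463 -0.405 0.082 56.5
python3 - <<'E'
from cell import ctrl;import cv2,numpy as np
for n in("top","side"):
    c=ctrl.capture(n);cv2.imwrite(f"pics/{n}1.png",c["image"][:,:,::-1])
E
```

```text
clock: 1.1
tool_pos: [0.4619, -0.4061, 0.2304]
tcp_rot: [0.001, 0.881, 0.473, -0.001]
ft_force: [0.2, -0.6, -0.4]
gripper_width: 0.999
t1.10 pos [ 0.4619 -0.4061  0.2304] yaw 56.4 tilt 0.002 f [ 0.2 -0.6 -0.4] g 1.00 j7 0.02
-> rot [ 0.001  0.002 -0.002] shift cm [ 0.19  0.02 14.84] dist mm 148 rows>= 3.6
```

```bash
python3 -m crank '[[0,0.002,0,0.1,0,3,1],[0,0.002,0,0.2,0,6,1],[0,0.002,0,0.2,0,9,1],[0,0.002,0,0.2,0,12,1],[0,0.002,0,0.2,0,13.8,1],[0,0.002,0,0.2,0,14.6,1],[0,0.002,0,0.2,0,14.6,1],[0,0.002,0,0.2,0,14.6,1]]'
python3 - <<'E'
from cell import ctrl;import cv2,numpy as np
for n,b in(("top",(370,500,170,280)),("side",(240,380,60,200))):
    c=ctrl.capture(n)["image"];cv2.imwrite(f"pics/{n}2.png",cv2.resize(c[b[2]:b[3],b[0]:b[1],::-1],None,fx=4,fy=4))
E
```

```text
clock: 1.87
tool_pos: [0.4639, -0.4048, 0.0856]
tcp_rot: [0.001, 0.881, 0.473, 0.001]
ft_force: [0.4, -1.1, 1.6]
gripper_width: 1.0
```

View pics/side2.png

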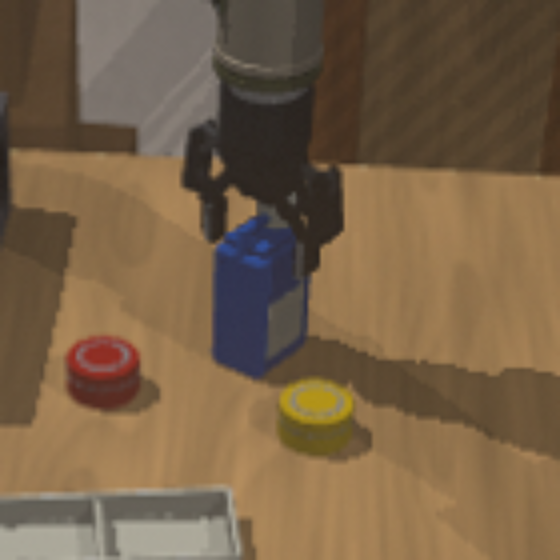

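The side view shows the fingers either side of the blue jug (jug around px (260,290) in the crop), with the palm just above the cap. Closing.

```bash
python3 -m crank '[[0,0,0,0,0,0.2,1],[0,0,0,0,0,0.2,0.6],[0,0,0,0,0,0.2,0.4],[0,0,0,0,0,0.2,0.2],[0,0,0,0,0,0.2,0.2],[0,0,0,0,0,0.2,0.2],[0,0,0,0,0,0.2,0.2],[0,0,0,0,0,0.2,0.2]]' 60; python3 plan.py 0.463 -0.405 0.18 56.5
```

```text
clock: 2.63
tool_pos: [0.4644, -0.404, 0.0836]
tcp_rot: [0.001, 0.881, 0.473, 0.001]
ft_force: [-1.8, 1.1, 5.3]
gripper_width: 0.595
t2.63 pos [ 0.4644 -0.404   0.0836] yaw 56.5 tilt 0.002 f [-1.8  1.1  5.3] g 0.59 j7 -0.01
-> rot [ 0.002 -0.    -0.   ] shift cm [-0.15 -0.04 -9.65] dist mm 96 rows>= 2.3
```

```bash
python3 -m crank '[[0,0,0,0,0,-0.5,0.2],[0,0,0,0,0,-2,0.2],[0,0,0,0,0,-4,0.2],[0,0,0,0,0,-6,0.2],[0,0,0,0,0,-8,0.2],[0,0,0,0,0,-9.5,0.2],[0,0,0,0,0,-10,0.2],[0,0,0,0,0,-10,0.2]]' 60; python3 plan.py 0.522 -0.130 0.182 9.1
python3 - <<'E'
from cell import ctrl;import cv2,numpy as np
for n,b in(("side",(240,380,60,200)),):
    c=ctrl.capture(n)["image"];cv2.imwrite(f"pics/{n}3.png",cv2.resize(c[b[2]:b[3],b[0]:b[1],::-1],None,fx=4,fy=4))
E
```

```text
clock: 3.3
tool_pos: [0.4644, -0.4041, 0.1838]
tcp_rot: [0.001, 0.881, 0.473, 0.001]
ft_force: [0.1, 0.4, -4.0]
gripper_width: 0.601
t3.30 pos [ 0.4644 -0.4041  0.1838] yaw 56.5 tilt 0.003 f [ 0.1  0.4 -4. ] g 0.60 j7 0.01
-> rot [ 0.003 -0.002  0.827] shift cm [ 26.03 -10.33   0.15] dist mm 280 rows>= 6.7
```

View pics/side3.png

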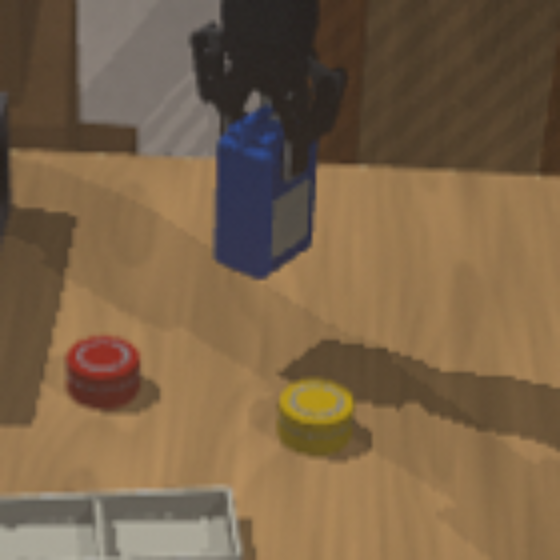

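The jug hangs upright at about (265,195) in the crop. Carrying it to the near compartment.

```bash
python3 -m crank '[[0,0,0.04,1.3,-0.5,0,0.2],[0,0,0.12,4,-1.5,0,0.2],[0,0,0.22,7,-2.8,0,0.2],[0,0,0.32,10,-4,0,0.2],[0,0,0.42,13,-5.2,0,0.2],[0,0,0.52,16,-6.4,0,0.2],[0,0,0.62,19,-7.6,0,0.2],[0,0,0.7,22,-8.8,0,0.2],[0,0,0.78,24.5,-9.8,0,0.2],[0.003,-0.002,0.827,26,-10.3,0,0.2],[0.003,-0.002,0.827,26,-10.3,0,0.2],[0.003,-0.002,0.827,26,-10.3,0,0.2]]'; python3 plan.py 0.522 -0.130 0.090 9.1
python3 - <<'E'
from h import *
from cell import ctrl
for n in("top","side"):
    c=ctrl.capture(n);np.savez(n+"4.npz",**c)
    P=cloud(c)*1000;i=c["image"];h=cv2.cvtColor(i,cv2.COLOR_RGB2HSV);m=cv2.inRange(h,*HS['blue'])>0
    q=m&(P[...,0]>440)&(P[...,0]<620)&(abs(P[...,1]+130)<80)&(P[...,2]>60)
    p=P[q];print(n,q.sum(),rect(p[:,:2]/1000),np.percentile(p[:,2],[1,99]))
    b=(270,410,140,260) if n=="top" else (210,350,100,220)
    cv2.imwrite(f"pics/{n}4.png",cv2.resize(i[b[2]:b[3],b[0]:b[1],::-1],None,fx=4,fy=4))
E
```

```text
clock: 4.35
tool_pos: [0.5211, -0.1288, 0.1811]
tcp_rot: [-0.001, 0.997, 0.081, -0.002]
ft_force: [0.6, -1.5, -4.2]
gripper_width: 0.601
t4.35 pos [ 0.5211 -0.1288  0.1811] yaw 9.3 tilt 0.005 f [ 0.6 -1.5 -4.2] g 0.60 j7 -1.29
-> rot [-0.002  0.004  0.003] shift cm [0.11 0.16 9.11] dist mm 91 rows>= 2.2Traceback (most recent call last):
  File "<stdin>", line 7, in <module>
    return _quantile_unchecked(
        a, q, axis, out, overwrite_input, method, keepdims, weights)
    return _ureduce(a,
                    func=_quantile_ureduce_func,
    ...<5 lines>...
                    overwrite_input=overwrite_input,
                    method=method)
    r = func(a, **kwargs)
    result = _quantile(arr,
                       quantiles=q,
    ...<2 lines>...
                       out=out,
                       weights=wgt)
    slices_having_nans = np.isnan(arr[-1, ...])
                                  ~~~^^^^^^^^^
IndexError: index -1 is out of bounds for axis 0 with size 0
```

```bash
cat > look.py <<'E'
import sys
from h import *
from cell import ctrl
# name cam u0 u1 v0 v1
def look(tag,cam,u0,u1,v0,v1):
    c=ctrl.capture(cam);np.savez(f"{cam}_{tag}.npz",**c)
    f=min(800/(u1-u0),600/(v1-v0))
    cv2.imwrite(f"pics/{tag}_{cam}.png",cv2.resize(c["image"][v0:v1,u0:u1,::-1],None,fx=f,fy=f,interpolation=cv2.INTER_CUBIC))
    return c
if __name__=="__main__": look(sys.argv[1],sys.argv[2],*map(int,sys.argv[3:7]))
E
python3 look.py p4 side 180 350 90 220
```

```text
(no output)
```

View pics/p4_side.png

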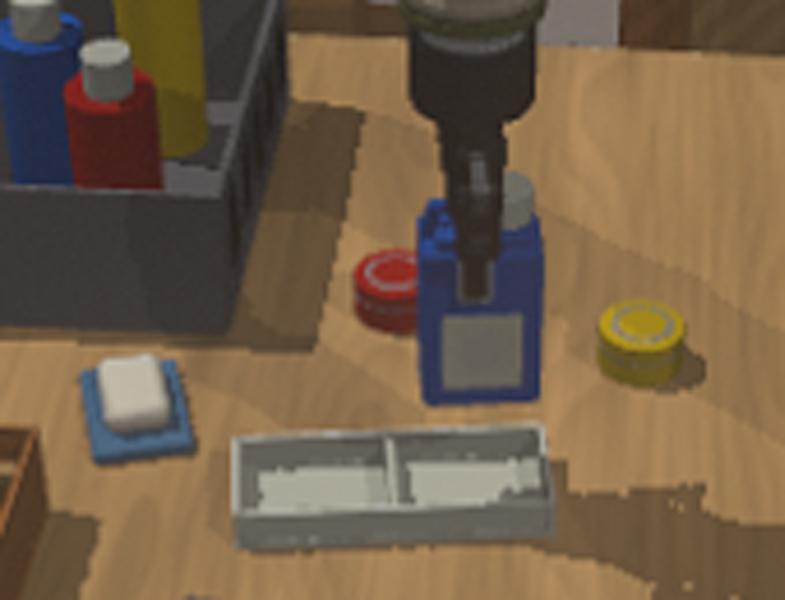

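The jug is upright above the near (right-hand) compartment, jug at about (480,300), compartment at about (470,480). A quick check of its centre, then lower.

Run:
```python
from h import *
c=dict(np.load("side_p4.npz"));P=cloud(c)*1000;h=cv2.cvtColor(c["image"],cv2.COLOR_RGB2HSV);m=cv2.inRange(h,*HS['blue'])>0
q=m&(P[...,0]>440)&(P[...,0]<620)&(abs(P[...,1]+130)<60)&(P[...,2]>90)&(P[...,2]<190)
p=P[q];print(q.sum(),rect(p[:,:2]/1000),np.percentile(p[:,2],[1,99]))
u=np.array([np.cos(np.radians(9.1)),np.sin(np.radians(9.1))]);n=np.array([-u[1],u[0]])
d=p[:,:2]-[573,-122.2];print("along",np.percentile(d@u,[1,99]),"across",np.percentile(d@n,[10,50,90]))
```

```text
Traceback (most recent call last):
IndexError: index -1 is out of bounds for axis 0 with size 0
```

Run:
```python
from h import *
c=dict(np.load("side_p4.npz"));P=cloud(c)*1000;h=cv2.cvtColor(c["image"],cv2.COLOR_RGB2HSV)
print(h[155,273],P[155,273],P[172,273],P[140,276])
m=(h[...,0]>100)&(h[...,0]<130)&(h[...,1]>120)
q=m.copy();q[:]=False;q[130:178,268:300]=True;q&=m
p=P[q];p=p[p[:,2]>60];print(len(p),np.percentile(p,[2,50,98],axis=0).round(1))
u=np.array([np.cos(np.radians(9.1)),np.sin(np.radians(9.1))]);n=np.array([-u[1],u[0]])
d=p[:,:2]-[573,-122.2];print("along",np.percentile(d@u,[2,98]),"across",np.percentile(d@n,[10,50,90]))
```

```text
[116 103  82] [ 544.97405554 -102.31624283  181.6405884 ] [544.83402811 -98.16926804 124.54462229] [ 537.5758279  -115.38388546  223.98490661]
67 [[ 481.8 -137.8  212.2]
 [ 541.4 -117.6  220.6]
 [ 552.2 -101.6  238.3]]
along [-91.14064139 -19.41492428] across [-0.96784407 12.27248483 21.97928634]
```

```bash
python3 -m crank '[[0,0.004,0,0.2,0,1.5,0.2],[0,0.004,0,0.3,0,3.5,0.2],[0,0.004,0,0.3,0,5.5,0.2],[0,0.004,0,0.3,0,7,0.2],[0,0.004,0,0.3,0,8,0.2],[0,0.004,0,0.3,0,8.6,0.2],[0,0.004,0,0.3,0,9,0.2],[0,0.004,0,0.3,0,9.2,0.2],[0,0.004,0,0.3,0,9.2,0.2],[0,0.004,0,0.3,0,9.2,0.2]]'; python3 plan.py 0.522 -0.130 0.090 9.1; python3 look.py p5 side 180 350 90 220
```

```text
clock: 5.28
tool_pos: [0.525, -0.1297, 0.0915]
tcp_rot: [-0.001, 0.997, 0.079, 0.002]
ft_force: [0.3, 0.4, -2.6]
gripper_width: 0.602
t5.28 pos [ 0.525  -0.1297  0.0915] yaw 9.1 tilt 0.004 f [ 0.3  0.4 -2.6] g 0.60 j7 -1.31
-> rot [-0.001 -0.004  0.   ] shift cm [-0.3  -0.02  0.15] dist mm 3 rows>= 0.1
```

View pics/p5_side.png

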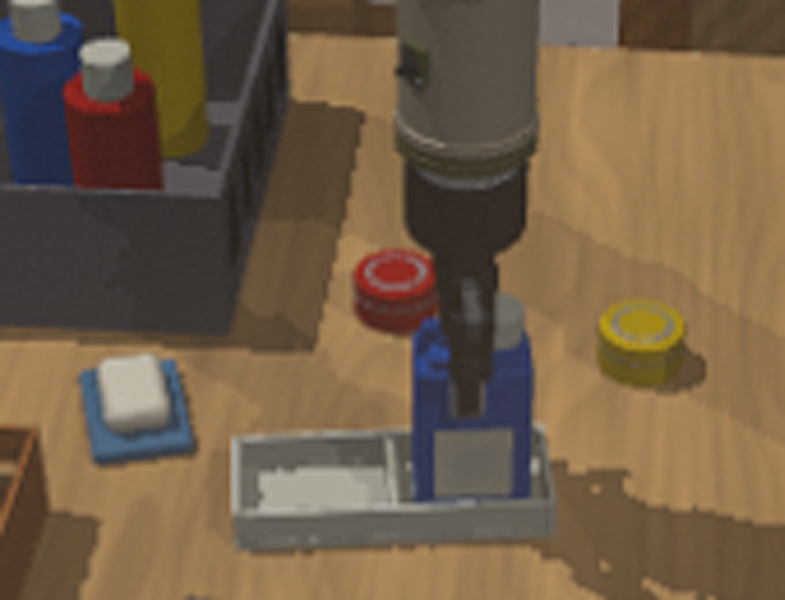

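The jug is centred in the near compartment (about (470,440)), just off the floor. Lower the last 2–3 mm and release.

```bash
python3 -m crank '[[0,0,0,0,0,0.15,0.2],[0,0,0,0,0,0.3,0.2],[0,0,0,0,0,0.3,0.2],[0,0,0,0,0,0.3,0.5],[0,0,0,0,0,0.3,0.7],[0,0,0,0,0,0.3,0.8],[0,0,0,0,0,0.3,1],[0,0,0,0,0,0.3,1],[0,0,0,0,0,0.3,1],[0,0,0,0,0,-1.5,1],[0,0,0,0,0,-4,1],[0,0,0,0,0,-7,1]]'; python3 plan.py 0.592 -0.341 0.24 20; python3 look.py p6 side 180 350 90 220
```

```text
clock: 6.33
tool_pos: [0.5231, -0.1294, 0.16]
tcp_rot: [-0.001, 0.997, 0.079, -0.001]
ft_force: [0.4, 0.4, 0.2]
gripper_width: 1.0
t6.33 pos [ 0.5231 -0.1294  0.16  ] yaw 9.1 tilt 0.003 f [0.4 0.4 0.2] g 1.00 j7 -1.29
-> rot [-0.003  0.001 -0.19 ] shift cm [ 3.45 21.96 -8.06] dist mm 236 rows>= 5.7
```

View pics/p6_side.png

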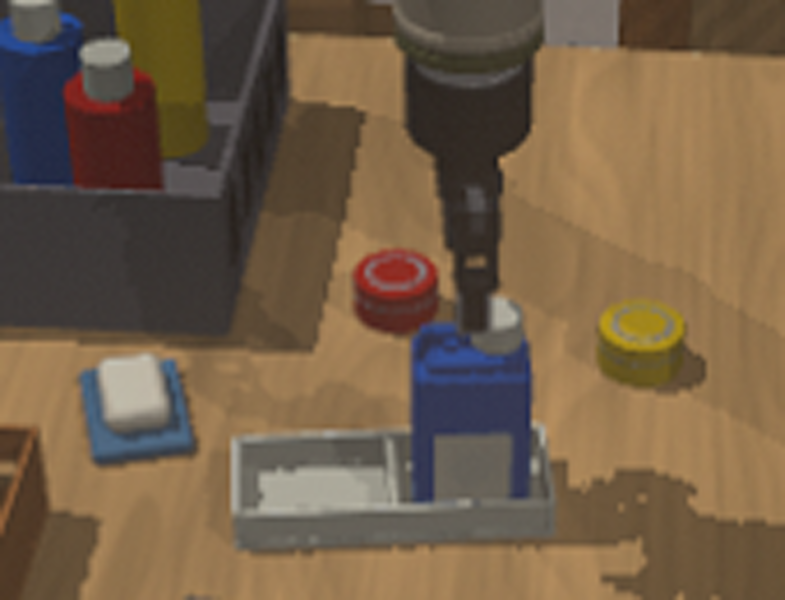

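The blue jug stands upright in the compartment. On to the red tin.

```bash
python3 -m crank '[[0,0,0,0,0,-3,1],[0,0,-0.05,0.5,3,-5,1],[0,0,-0.1,1.2,7,-5,1],[0,0,-0.15,2,11,-5,1],[0,0,-0.19,2.7,15,-4,1],[0,0,-0.19,3.4,19,-2,1],[-0.003,0.001,-0.19,3.4,22,0,1],[-0.003,0.001,-0.19,3.4,22,3,1],[-0.003,0.001,-0.19,3.4,22,6,1],[-0.003,0.001,-0.19,3.4,22,6,1],[-0.003,0.001,-0.19,3.4,22,6,1]]'; python3 plan.py 0.592 -0.341 0.004 20; python3 look.py p7 side 220 300 110 170;python3 look.py p7 top 340 460 140 230
```

```text
clock: 7.3
tool_pos: [0.5917, -0.3405, 0.0988]
tcp_rot: [-0.001, 0.985, 0.174, 0.0]
ft_force: [-0.2, 0.2, 2.1]
gripper_width: 0.998
t7.30 pos [ 0.5917 -0.3405  0.0988] yaw 20.0 tilt 0.001 f [-0.2  0.2  2.1] g 1.00 j7 -0.83
-> rot [-0.001 -0.001  0.   ] shift cm [0.01 0.07 9.48] dist mm 95 rows>= 2.3
```

View pics/p7_side.png

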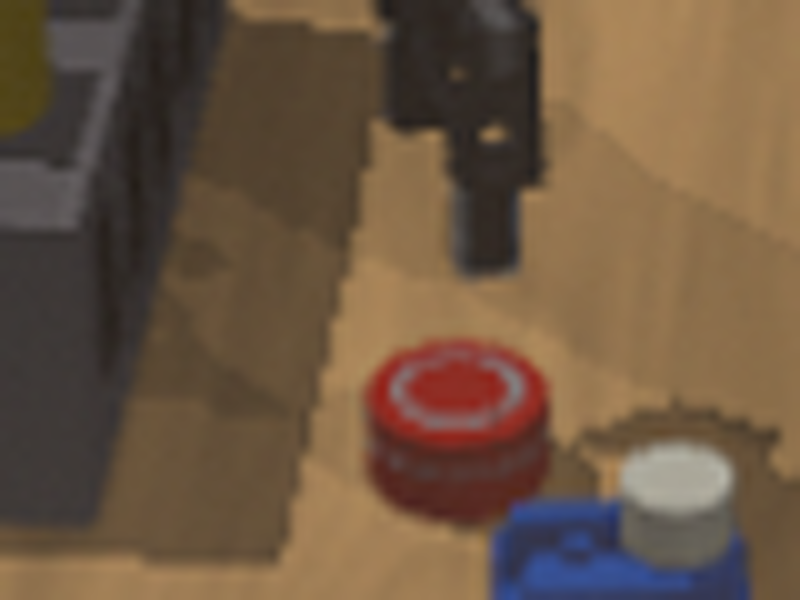

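View pics/p7_top.png

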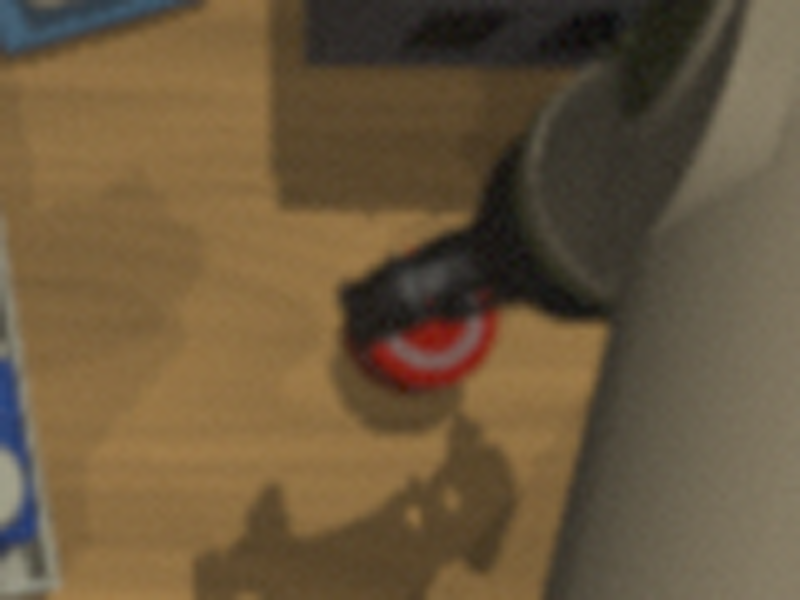

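The open jaw is over the red tin (side crop tin (455,430), finger (490,230)). Descending and gripping.

```bash
python3 -m crank '[[0,0,0,0,0.05,2.5,1],[0,0,0,0,0.05,5,1],[0,0,0,0,0.05,7,1],[0,0,0,0,0.05,8.5,1],[0,0,0,0,0.05,9.2,1],[0,0,0,0,0.05,9.2,1],[0,0,0,0,0.05,9.2,0.8],[0,0,0,0,0.05,9.2,0.6],[0,0,0,0,0.05,9.2,0.4],[0,0,0,0,0.05,9.2,0.4],[0,0,0,0,0.05,9.2,0.4],[0,0,0,0,0.05,9.2,0.4]]' 50; python3 plan.py 0.592 -0.341 0.13 20; python3 look.py p8 side 220 300 110 170
```

```text
clock: 8.4
tool_pos: [0.5951, -0.3428, 0.0115]
tcp_rot: [0.002, 0.985, 0.174, 0.004]
ft_force: [-0.8, 1.4, 7.0]
gripper_width: 0.708
t8.40 pos [ 0.5951 -0.3428  0.0115] yaw 20.0 tilt 0.008 f [-0.8  1.4  7. ] g 0.71 j7 -0.84
-> rot [ 0.006 -0.006 -0.   ] shift cm [ -0.15  -0.21 -11.85] dist mm 119 rows>= 2.8
```

View pics/p8_side.png

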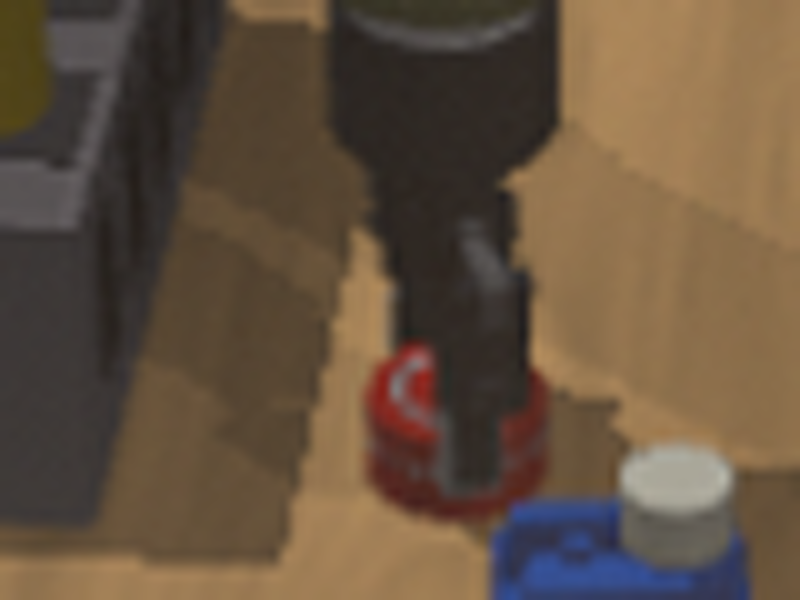

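The jaws hold the tin (width 0.71 × 85 ≈ 60 mm). Lifting and carrying to the caddy: target tin centre at caddy x ≈ -25.

```bash
python3 -m crank '[[0,0,0,0,0,-1,0.4],[0,0,0,0,0,-3,0.4],[0,0,0,0,0,-6,0.4],[0,0,0,0,0,-9,0.4],[0,0,0,0,0,-12,0.4],[0,0,0,0,0,-15,0.4],[0,0,0,0,0,-18,0.4],[0,0,0,0,0,-20,0.4],[0,0,0,0,0,-20,0.4],[0,0,0,0,0,-20,0.4]]' 50; python3 plan.py 0.5385 0.1266 0.205 -9.8; python3 look.py p9 side 220 320 80 170
```

```text
clock: 9.28
tool_pos: [0.5933, -0.3421, 0.2112]
tcp_rot: [0.002, 0.985, 0.174, 0.003]
ft_force: [1.2, 0.0, -2.8]
gripper_width: 0.704
t9.28 pos [ 0.5933 -0.3421  0.2112] yaw 20.0 tilt 0.008 f [ 1.2  0.  -2.8] g 0.70 j7 -0.81
-> rot [ 0.004 -0.007  0.52 ] shift cm [ 10.87 -45.92   0.44] dist mm 472 rows>= 11.3
```

View pics/p9_side.png

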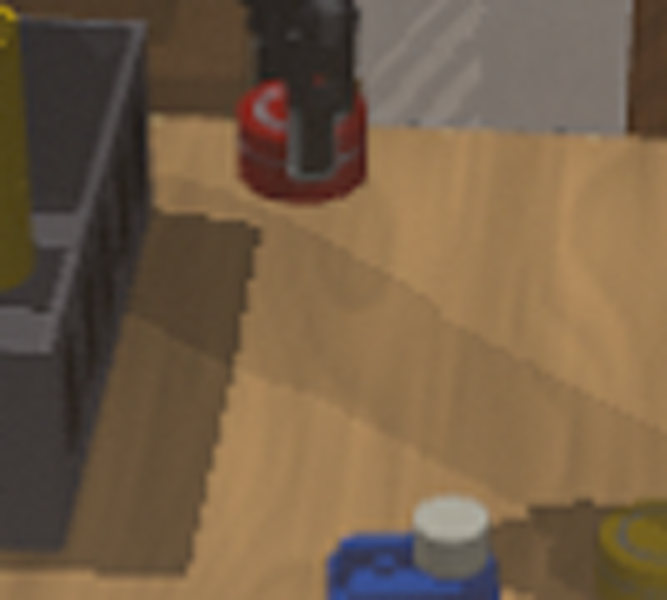

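The tin hangs level at about (300,140) in the crop. Carrying.

```bash
python3 -m crank '[[0,0,0.02,0.4,-2,0,0.4],[0,0,0.06,1.3,-5.5,0,0.4],[0,0,0.12,2.2,-9.5,0,0.4],[0,0,0.18,3.1,-13.5,0,0.4],[0,0,0.23,4.1,-17.5,0,0.4],[0,0,0.28,5.1,-21.5,0,0.4],[0,0,0.33,6,-25.5,0,0.4],[0,0,0.38,7,-29.5,0,0.4],[0,0,0.42,8,-33.5,0,0.4],[0,0,0.46,8.9,-37.5,0,0.4],[0,0,0.5,9.8,-41.5,0,0.4],[0,0,0.52,10.5,-44.5,0,0.4]]'
python3 -m crank '[[0,0,0,0,-1.2,0,0.4],[0,0,0,0,-1.4,0,0.4],[0,0,0,0,-1.4,0,0.4],[0,0,0,0,-1.4,0,0.4]]'
python3 plan.py 0.5594 0.123 0.0200 -9.8; python3 look.py p10 side 180 340 150 280
```

```text
clock: 10.33
tool_pos: [0.537, 0.1161, 0.2065]
tcp_rot: [0.0, 0.996, -0.085, 0.001]
ft_force: [0.4, -0.1, -1.2]
gripper_width: 0.704
clock: 10.67
tool_pos: [0.5415, 0.1241, 0.2069]
tcp_rot: [0.001, 0.996, -0.086, 0.001]
ft_force: [0.2, -0.9, -1.5]
gripper_width: 0.703
t10.67 pos [0.5415 0.1241 0.2069] yaw -9.9 tilt 0.003 f [ 0.2 -0.9 -1.5] g 0.70 j7 -2.11
-> rot [ 0.002 -0.003 -0.002] shift cm [ 1.73 -0.24 18.69] dist mm 188 rows>= 4.5
```

View pics/p10_side.png

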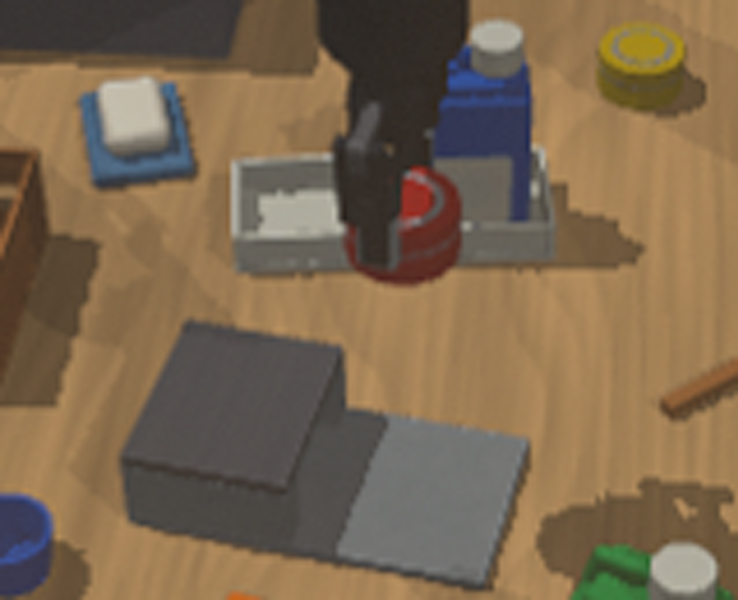

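The tin is above the deck and sits slightly robot-ward of the near finger (tin centre px ≈ (405,225), finger (375,210)). I'll check with depth.

Run:
```python
from h import *
from scipy.optimize import least_squares
for n in ("side",):
    c=dict(np.load(f"{n}_p10.npz"));P=cloud(c)*1000;h=cv2.cvtColor(c["image"],cv2.COLOR_RGB2HSV)
    m=((h[...,0]>170)|(h[...,0]<4))&(h[...,1]>120)&(abs(P[...,0]-545)<60)&(abs(P[...,1]-124)<60)&(P[...,2]>150)
    p=P[m];print(m.sum(),np.percentile(p,[1,50,99],axis=0).round(1))
    s=p[(p[:,2]<np.percentile(p[:,2],60))]
    f=least_squares(lambda a:np.hypot(s[:,0]-a[0],s[:,1]-a[1])-31,[545,124],loss='soft_l1');print(f.x,f.cost)
```

```text
60 [[515.4  95.5 198.3]
 [533.1 124.  230.5]
 [552.3 153.6 233.7]]
[561.30037973 120.51088631] 148.44363766787868
```

```bash
python3 -m crank '[[0,0,0,0.5,-0.1,3,0.4],[0,0,0,1,-0.2,6,0.4],[0,0,0,1.5,-0.2,9,0.4],[0,0,0,1.7,-0.2,12,0.4],[0,0,0,1.7,-0.2,14.5,0.4],[0,0,0,1.7,-0.2,16.5,0.4],[0,0,0,1.7,-0.2,17.5,0.4],[0,0,0,1.7,-0.2,18.2,0.4],[0,0,0,1.7,-0.2,18.5,0.4],[0,0,0,1.7,-0.2,18.6,0.4],[0,0,0,1.7,-0.2,18.6,0.4]]'
python3 plan.py 0.5594 0.123 0.0200 -9.8; python3 look.py p11 side 180 340 150 280
```

```text
clock: 11.63
tool_pos: [0.5602, 0.1249, 0.023]
tcp_rot: [0.0, 0.996, -0.086, 0.003]
ft_force: [0.7, 0.2, -1.7]
gripper_width: 0.71
t11.63 pos [0.5602 0.1249 0.023 ] yaw -9.8 tilt 0.006 f [ 0.7  0.2 -1.7] g 0.71 j7 -2.17
-> rot [-0.    -0.006 -0.   ] shift cm [-0.05  0.2   0.3 ] dist mm 4 rows>= 0.1
```

View pics/p11_side.png

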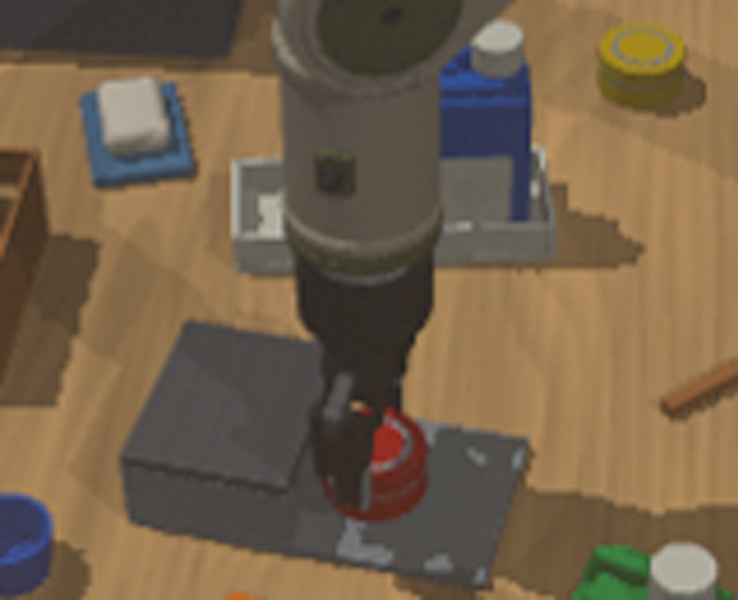

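The tin is just above the deck (about (375,470)), right in front of the roof. Lowering the last bit, releasing, going up.

```bash
python3 -m crank '[[0,-0.006,0,0,0.1,0.2,0.4],[0,-0.006,0,0,0.2,0.4,0.4],[0,-0.006,0,0,0.2,0.4,0.4],[0,-0.006,0,0,0.2,0.4,0.75],[0,-0.006,0,0,0.2,0.4,0.85],[0,-0.006,0,0,0.2,0.2,1],[0,-0.006,0,0,0.2,0.2,1],[0,-0.006,0,0,0.2,0,1],[0,-0.006,0,0,0.2,-2,1],[0,-0.006,0,-1,0.2,-5,1],[0,-0.006,0,-3,0.2,-8,1],[0,-0.006,0,-6,0.2,-9,1]]'
python3 plan.py 0.5002 0.1332 0.12 -9.8; python3 look.py p12 side 180 340 150 280
```

```text
clock: 12.68
tool_pos: [0.5026, 0.1335, 0.1159]
tcp_rot: [-0.001, 0.996, -0.086, 0.002]
ft_force: [0.6, 0.1, 1.1]
gripper_width: 1.001
t12.68 pos [0.5026 0.1335 0.1159] yaw -9.9 tilt 0.005 f [0.6 0.1 1.1] g 1.00 j7 -2.16
-> rot [-0.003 -0.004 -0.002] shift cm [-0.23  0.07 -0.41] dist mm 5 rows>= 0.1
```

View pics/p12_side.png

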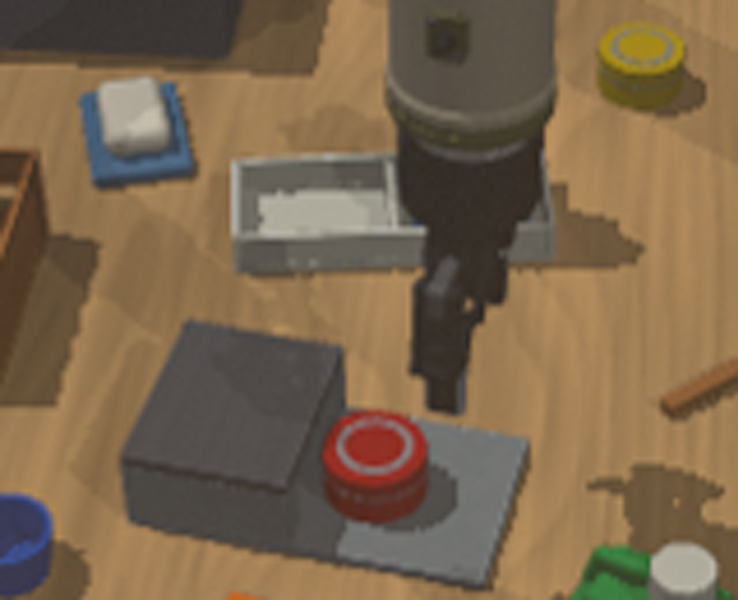

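The tin is flat on the deck at about (375,465), just before the roof. Measure it, then push with shut fingers.

```bash
cat > tin.py <<'E'
from h import *
def tin(f):
    c=dict(np.load(f));P=cloud(c)*1000;h=cv2.cvtColor(c["image"],cv2.COLOR_RGB2HSV)
    m=((h[...,0]>165)|(h[...,0]<4))&(h[...,1]>110)&(abs(P[...,0]-585)<100)&(abs(P[...,1]-119)<70)&(P[...,2]>25)&(P[...,2]<55)
    p=P[m];u=np.array([np.cos(np.radians(-9.8)),np.sin(np.radians(-9.8))]);n=np.array([-u[1],u[0]])
    d=p[:,:2]-[584,118.7];a,b=d@u,d@n
    print(m.sum(),"x",np.percentile(a,[1,50,99]).round(1),"y",np.percentile(b,[1,50,99]).round(1),"ztop",np.percentile(p[:,2],[50,90]).round(1))
import sys;tin(sys.argv[1])
E
python3 tin.py side_p12.npz; python3 plan.py 0.5022 0.1325 0.0200 -9.8
```

```text
211 x [-54.9 -26.4   0.3] y [-26.5   3.   31.5] ztop [43.3 45.9]
t12.73 pos [0.4962 0.136  0.1157] yaw -9.6 tilt 0.002 f [-4.5  2.3 -0.5] g 1.00 j7 -2.16
-> rot [-0.001 -0.001  0.003] shift cm [0.64 0.26 9.57] dist mm 96 rows>= 2.3
```

```bash
python3 -m crank '[[0,0,0,0.2,0.1,0,0],[0,0,0,0.2,0.1,0,0],[0,0,0,0.2,0.1,0,0],[0,0,0,0.2,0.1,0,0],[0,0,0,0.2,0.1,0,0],[0,0,0,0.2,0.1,0,0],[0,0,0,0.2,0.1,2.5,0],[0,0,0,0.2,0.1,5,0],[0,0,0,0.2,0.1,7.5,0],[0,0,0,0.2,0.1,9,0],[0,0,0,0.2,0.1,9.5,0],[0,0,0,0.2,0.1,9.5,0]]'
python3 plan.py 0.5026 0.1348 0.0200 -9.8; python3 look.py p13 side 180 340 150 280
```

```text
clock: 13.73
tool_pos: [0.5001, 0.1317, 0.0152]
tcp_rot: [0.0, 0.996, -0.086, -0.003]
ft_force: [-0.3, -0.6, 0.7]
gripper_width: 0.001
t13.73 pos [0.5001 0.1317 0.0152] yaw -9.8 tilt 0.005 f [-0.3 -0.6  0.7] g 0.00 j7 -2.21
-> rot [ 0.001  0.005 -0.   ] shift cm [ 0.19 -0.35 -0.48] dist mm 6 rows>= 0.1
```

View pics/p13_side.png

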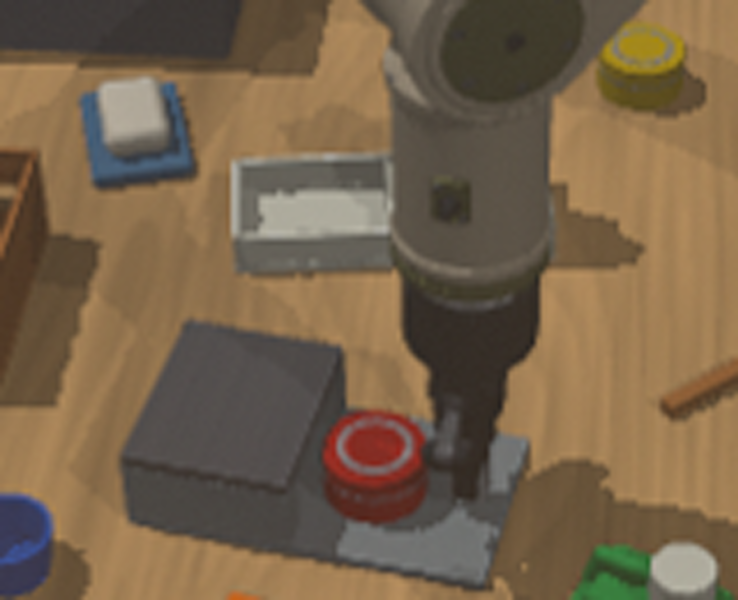

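The shut fingers are behind the tin (fingertips px (470,490)), with a bulge on the near finger. I'll push with the tips higher so the linkage clears the roof, in slow steps.

```bash
python3 -m crank '[[0,0,0,0,-0.35,-1.4,0],[0,0,0,0,-0.35,-1.5,0],[0,0,0,1,-0.35,-1.5,0],[0,0,0,2,-0.35,-1.5,0],[0,0,0,2.6,-0.35,-1.5,0],[0,0,0,3.2,-0.35,-1.5,0],[0,0,0,3.8,-0.35,-1.5,0],[0,0,0,4.4,-0.35,-1.5,0],[0,0,0,5,-0.35,-1.5,0],[0,0,0,5.6,-0.35,-1.5,0],[0,0,0,5.6,-0.35,-1.5,0],[0,0,0,5.6,-0.35,-1.5,0]]' 
python3 plan.py 0.5716 0.1228 0.0300 -9.8; python3 look.py p14 side 180 340 150 280;python3 tin.py side_p14.npz
```

```text
clock: 14.78
tool_pos: [0.5574, 0.1257, 0.0315]
tcp_rot: [0.0, 0.996, -0.086, -0.001]
ft_force: [-0.8, -0.2, 0.5]
gripper_width: -0.002
t14.78 pos [0.5574 0.1257 0.0315] yaw -9.8 tilt 0.002 f [-0.8 -0.2  0.5] g -0.00 j7 -2.17
-> rot [ 0.     0.002 -0.001] shift cm [1.45 0.04 0.15] dist mm 15 rows>= 0.4
27 x [-10.8  -4.6   1.2] y [-2.  12.2 24. ] ztop [41.5 44.2]
```

View pics/p14_side.png

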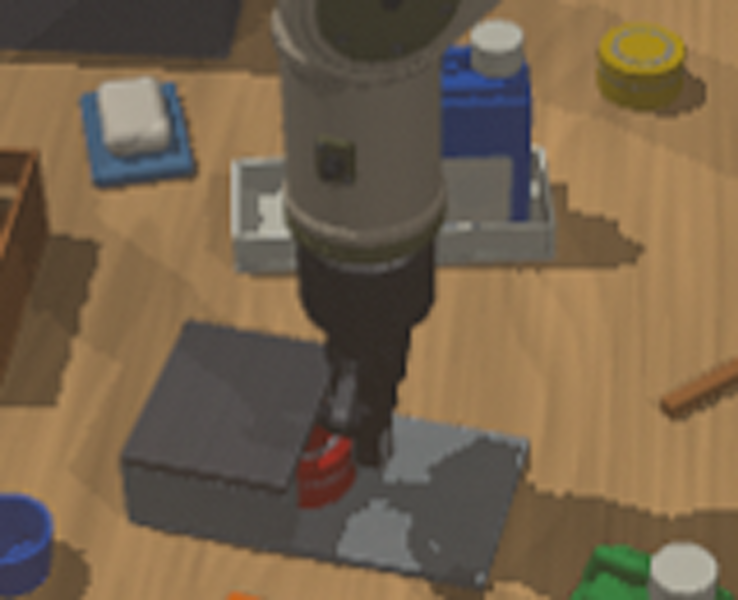

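The tin is about half under the roof (visible part (325,470)). Forces are low. Continuing slowly.

```bash
python3 -m crank '[[0,0,0,0.4,0,0,0],[0,0,0,0.8,0,0,0],[0,0,0,1.2,0,0,0],[0,0,0,1.3,0,0,0],[0,0,0,1.3,0,0,0]]' 
python3 plan.py 0.5716 0.1228 0.0300 -9.8; python3 look.py p15 side 180 340 150 280;python3 tin.py side_p15.npz
```

```text
clock: 15.25
tool_pos: [0.5702, 0.1235, 0.0316]
tcp_rot: [0.0, 0.996, -0.086, -0.001]
ft_force: [-0.0, -0.4, 0.3]
gripper_width: -0.002
t15.25 pos [0.5702 0.1235 0.0316] yaw -9.8 tilt 0.002 f [-0.  -0.4  0.3] g -0.00 j7 -2.16
-> rot [ 0.     0.002 -0.001] shift cm [0.15 0.04 0.16] dist mm 2 rows>= 0.1Traceback (most recent call last):
  File "tin.py", line 8, in <module>
    import sys;tin(sys.argv[1])
               ~~~^^^^^^^^^^^^^
  File "tin.py", line 7, in tin
    print(m.sum(),"x",np.percentile(a,[1,50,99]).round(1),"y",np.percentile(b,[1,50,99]).round(1),"ztop",np.percentile(p[:,2],[50,90]).round(1))
                      ~~~~~~~~~~~~~^^^^^^^^^^^^^
    return _quantile_unchecked(
        a, q, axis, out, overwrite_input, method, keepdims, weights)
    return _ureduce(a,
                    func=_quantile_ureduce_func,
    ...<5 lines>...
                    overwrite_input=overwrite_input,
                    method=method)
    r = func(a, **kwargs)
    result = _quantile(arr,
                       quantiles=q,
    ...<2 lines>...
                       out=out,
                       weights=wgt)
    slices_having_nans = np.isnan(arr[-1, ...])
                                  ~~~^^^^^^^^^
IndexError: index -1 is out of bounds for axis 0 with size 0
```

View pics/p15_side.png

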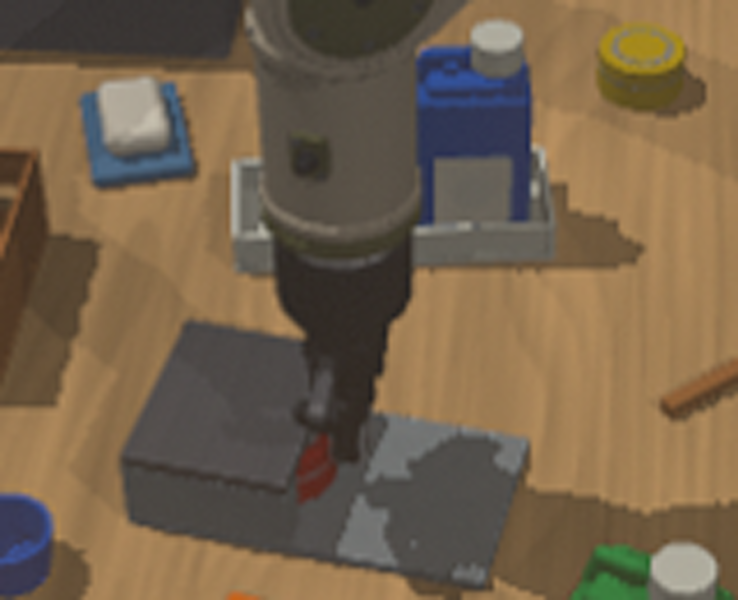

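The tin is nearly fully in (only a sliver at (317,470)). One more 7 mm, then retreat.

```bash
python3 -m crank '[[0,0,0,0.3,0,0,0],[0,0,0,0.6,0,0,0],[0,0,0,0.7,0,0,0],[0,0,0,0.7,0,0,0],[0,0,0,0.7,0,0,0]]' 
python3 -m crank '[[0,0,0,-1,0,0,0],[0,0,0,-2.5,0,-1,0],[0,0,0,-4,0,-4,0.3],[0,0,0,-4,0,-8,0.6],[0,0,0,-4,0,-12,1],[0,0,0,-4,0,-15,1],[0,0,0,-5,0,-18,1],[0,0,0,-6,0,-18,1],[0,0,0,-6,0,-18,1]]'
python3 plan.py 0.398 0.293 0.2 -23;  python3 look.py p16 side 180 340 150 280; python3 look.py p16 top 200 300 130 240
```

```text
clock: 15.72
tool_pos: [0.5769, 0.1224, 0.0316]
tcp_rot: [0.0, 0.996, -0.086, -0.001]
ft_force: [-0.4, -1.0, 0.8]
gripper_width: 0.002
clock: 16.47
tool_pos: [0.5177, 0.1339, 0.214]
tcp_rot: [-0.001, 0.996, -0.085, 0.001]
ft_force: [-0.1, 0.9, -1.6]
gripper_width: 0.976
t16.47 pos [0.5177 0.1339 0.214 ] yaw -9.7 tilt 0.002 f [-0.1  0.9 -1.6] g 0.98 j7 -2.13
-> rot [-0.001 -0.002  0.232] shift cm [-14.49 -13.66   1.39] dist mm 200 rows>= 4.8
```

View pics/p16_side.png

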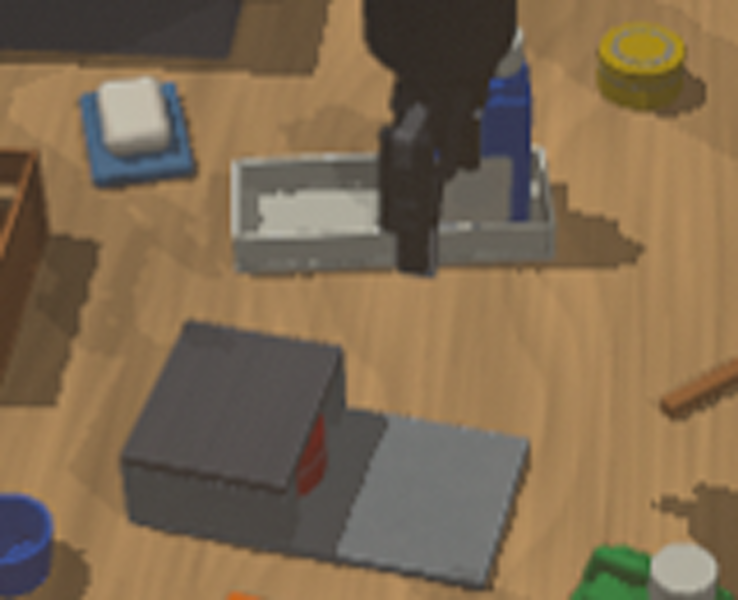

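View pics/p16_top.png

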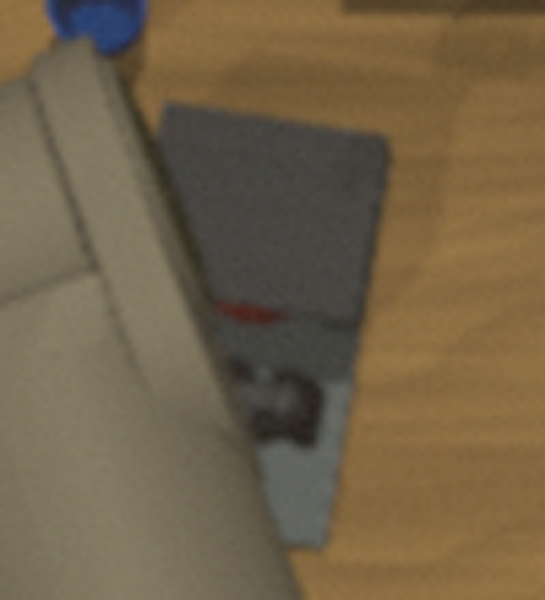

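Only a thin red sliver remains ((315,455) side, (250,312) top). Verify its depth.

Run:
```python
from h import *
for n in("side","top"):
    c=dict(np.load(f"{n}_p16.npz"));P=cloud(c)*1000;h=cv2.cvtColor(c["image"],cv2.COLOR_RGB2HSV)
    m=((h[...,0]>160)|(h[...,0]<8))&(h[...,1]>90)&(abs(P[...,0]-590)<40)&(abs(P[...,1]-119)<50)&(P[...,2]>5)&(P[...,2]<60)
    p=P[m];u=np.array([.9854,-.1702]);nn=np.array([.1702,.9854]);d=p[:,:2]-[584,118.7]
    print(n,m.sum(),"x",np.percentile(d@u,[0,10,50,100]).round(1),"y",np.percentile(d@nn,[0,50,100]).round(1),"z",np.percentile(p[:,2],[0,50,100]).round(1))
```

```text
side 67 x [ 6.4  7.6 10.  16. ] y [-15.7   9.3  23.8] z [ 7.7 28.9 47.2]
top 25 x [ 5.   5.1  6.6 10.3] y [-15.2  -1.3  13.2] z [11.  38.  45.2]
```

The tin's rear edge is at caddy x ≈ 5–7, so the centre is ≈ 36 (25.5 needed). Now the green jug.

```bash
python3 -m crank '[[0,0,0.04,-2.5,-2.4,0,1],[0,0,0.08,-5.5,-5,0,1],[0,0,0.15,-8.5,-8,0,1],[0,0,0.2,-11.5,-11,0,1],[0,0,0.232,-14.5,-13.7,0,1],[0,0,0.232,-14.5,-13.7,0,1],[0,0,0.232,-14.5,-13.7,2,1],[0,0,0.232,-14.5,-13.7,3.5,1],[0,0,0.232,-14.5,-13.7,3.5,1],[0,0,0.232,-14.5,-13.7,3.5,1]]'
python3 plan.py 0.398 0.293 0.083 -23;  python3 look.py p17 side 230 400 210 340
```

```text
clock: 17.4
tool_pos: [0.3979, 0.2914, 0.1753]
tcp_rot: [0.001, 0.98, -0.2, -0.002]
ft_force: [0.2, -0.4, -0.3]
gripper_width: 1.0
t17.40 pos [0.3979 0.2914 0.1753] yaw -23.1 tilt 0.006 f [ 0.2 -0.4 -0.3] g 1.00 j7 -2.75
-> rot [ 0.004  0.004 -0.002] shift cm [-0.01 -0.19  9.23] dist mm 92 rows>= 2.2
```

View pics/p17_side.png

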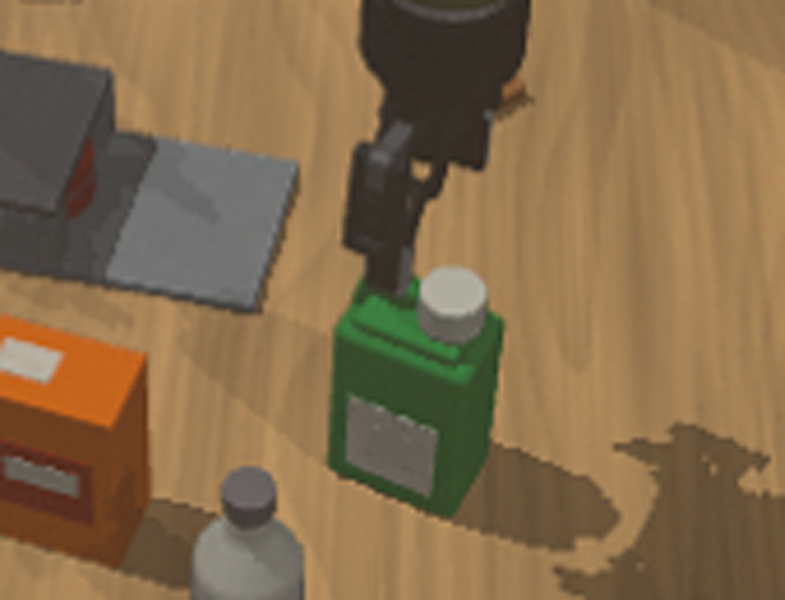

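Gripper is aligned above the green jug (cap at (452,300)). Descend and grip.

```bash
python3 -m crank '[[0,0.004,0,0,-0.15,2,1],[0,0.004,0,0,-0.15,4.5,1],[0,0.004,0,0,-0.15,7,1],[0,0.004,0,0,-0.15,8.5,1],[0,0.004,0,0,-0.15,9.1,1],[0,0.004,0,0,-0.15,9.1,1],[0,0.004,0,0,-0.15,9.1,0.7],[0,0.004,0,0,-0.15,9.1,0.4],[0,0.004,0,0,-0.15,9.1,0.2],[0,0.004,0,0,-0.15,9.1,0.2],[0,0.004,0,0,-0.15,9.1,0.2],[0,0.004,0,0,-0.15,9.1,0.2]]' 60
python3 plan.py 0.398 0.293 0.083 -23;  python3 look.py p18 side 230 400 210 340
```

```text
clock: 18.45
tool_pos: [0.3995, 0.294, 0.0875]
tcp_rot: [0.0, 0.98, -0.2, 0.002]
ft_force: [-0.9, -2.7, 7.0]
gripper_width: 0.599
t18.45 pos [0.3995 0.294  0.0875] yaw -23.1 tilt 0.004 f [-0.9 -2.7  7. ] g 0.60 j7 -2.81
-> rot [-0.001 -0.004 -0.002] shift cm [-0.1   0.15  0.45] dist mm 5 rows>= 0.1
```

View pics/p18_side.png

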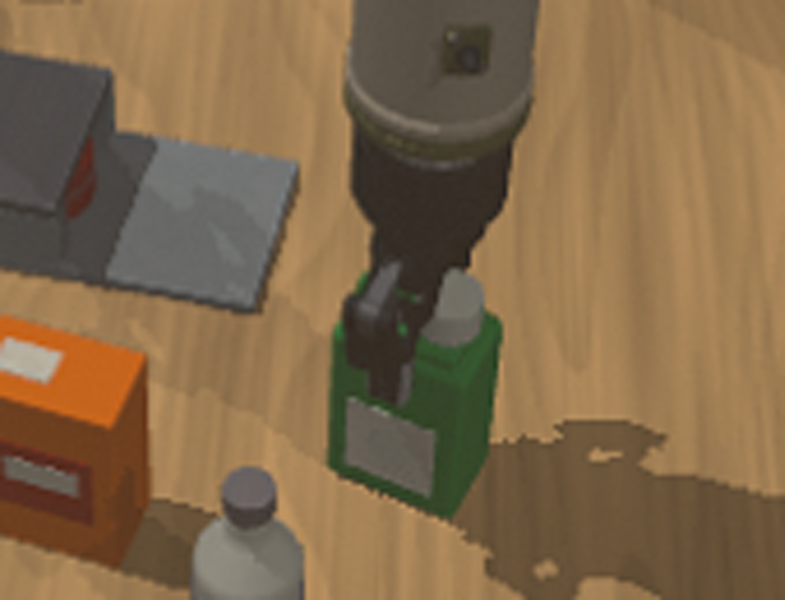

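Gripped (width 0.60). Lift.

```bash
python3 -m crank '[[0,0,0,0,0,-0.5,0.2],[0,0,0,0,0,-2,0.2],[0,0,0,0,0,-4,0.2],[0,0,0,0,0,-6,0.2],[0,0,0,0,0,-8,0.2],[0,0,0,0,0,-10,0.2],[0,0,0,0,0,-10,0.2],[0,0,0,0,0,-10,0.2]]' 60; python3 plan.py 0.5298 0.1281 0.185 -9.8
```

```text
clock: 19.17
tool_pos: [0.399, 0.2943, 0.1867]
tcp_rot: [-0.0, 0.98, -0.2, 0.002]
ft_force: [0.5, -0.3, -3.8]
gripper_width: 0.601
t19.17 pos [0.399  0.2943 0.1867] yaw -23.1 tilt 0.004 f [ 0.5 -0.3 -3.8] g 0.60 j7 -2.75
-> rot [-0.001 -0.004 -0.232] shift cm [18.55 10.15  0.23] dist mm 212 rows>= 5.1
```

```bash
python3 -m crank '[[0,0,-0.02,1.2,0.6,0,0.2],[0,0,-0.05,3.5,2,0,0.2],[0,0,-0.09,6,3.3,0,0.2],[0,0,-0.13,8.5,4.6,0,0.2],[0,0,-0.16,11,6,0,0.2],[0,0,-0.19,13.5,7.4,0,0.2],[0,0,-0.21,16,8.7,0,0.2],[0,-0.004,-0.232,17.8,9.7,0,0.2],[0,-0.004,-0.232,18.5,10.1,0,0.2],[0,-0.004,-0.232,18.5,10.1,0,0.2],[0,-0.004,-0.232,18.5,10.1,0,0.2]]'; python3 plan.py 0.5298 0.1281 0.0955 -9.8;python3 look.py p19 side 180 340 150 280
```

```text
clock: 20.08
tool_pos: [0.5281, 0.1289, 0.185]
tcp_rot: [0.0, 0.996, -0.086, -0.002]
ft_force: [0.3, 1.2, -4.6]
gripper_width: 0.605
t20.08 pos [0.5281 0.1289 0.185 ] yaw -9.8 tilt 0.005 f [ 0.3  1.2 -4.6] g 0.61 j7 -2.13
-> rot [ 0.001  0.005 -0.001] shift cm [0.23 0.04 8.95] dist mm 90 rows>= 2.1
```

View pics/p19_side.png

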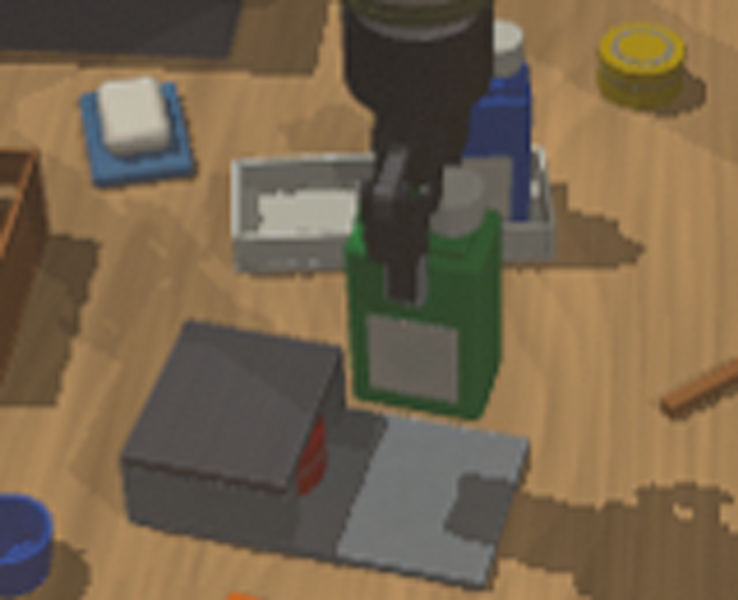

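The jug is upright above the deck (px ≈ (425,310)). Lowering.

```bash
python3 -m crank '[[0,0.005,0,0.1,0,1.5,0.2],[0,0.005,0,0.2,0,3.5,0.2],[0,0.005,0,0.2,0,5.5,0.2],[0,0.005,0,0.2,0,7,0.2],[0,0.005,0,0.2,0,7.9,0.2],[0,0.005,0,0.2,0,8.4,0.2],[0,0.005,0,0.2,0,8.7,0.2],[0,0.005,0,0.2,0,8.9,0.2],[0,0.005,0,0.2,0,8.9,0.2],[0,0.005,0,0.2,0,8.9,0.2]]'; python3 plan.py 0.5298 0.1281 0.0955 -9.8;python3 look.py p20 side 180 340 150 280
```

```text
clock: 20.97
tool_pos: [0.5313, 0.1283, 0.0982]
tcp_rot: [0.0, 0.996, -0.085, 0.002]
ft_force: [-0.8, -0.2, -4.0]
gripper_width: 0.6
t20.97 pos [0.5313 0.1283 0.0982] yaw -9.8 tilt 0.004 f [-0.8 -0.2 -4. ] g 0.60 j7 -2.16
-> rot [ 0.    -0.004 -0.   ] shift cm [-0.15  0.05  0.26] dist mm 3 rows>= 0.1
```

View pics/p20_side.png

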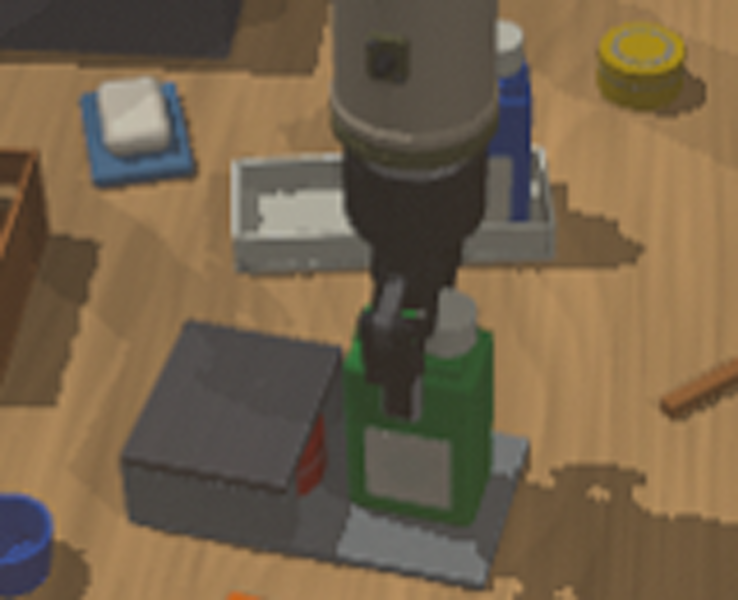

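Well placed over the deck, but the weight is still in hand (-4 N). Lower 3 mm and release.

```bash
python3 -m crank '[[0,-0.004,0,0,0,0.15,0.2],[0,-0.004,0,0,0,0.3,0.2],[0,-0.004,0,0,0,0.35,0.2],[0,-0.004,0,0,0,0.35,0.5],[0,-0.004,0,0,0,0.35,0.7],[0,-0.004,0,0,0,0.35,0.85],[0,-0.004,0,0,0,0.35,1],[0,-0.004,0,0,0,0.35,1],[0,-0.004,0,0,0,-1.5,1],[0,-0.004,0,0,0,-4.5,1],[0,-0.004,0,0,0,-8,1],[0,-0.004,0,0,0,-12,1]]'; python3 plan.py 0.577 0.341 0.22 -14;python3 look.py p21 side 180 340 150 280
```

```text
clock: 22.02
tool_pos: [0.5295, 0.1279, 0.2174]
tcp_rot: [0.001, 0.996, -0.085, -0.002]
ft_force: [1.6, -0.1, -0.8]
gripper_width: 0.998
t22.02 pos [0.5295 0.1279 0.2174] yaw -9.8 tilt 0.004 f [ 1.6 -0.1 -0.8] g 1.00 j7 -2.12
-> rot [0.002 0.004 0.073] shift cm [  1.05 -21.8   -0.3 ] dist mm 218 rows>= 5.2
```

View pics/p21_side.png

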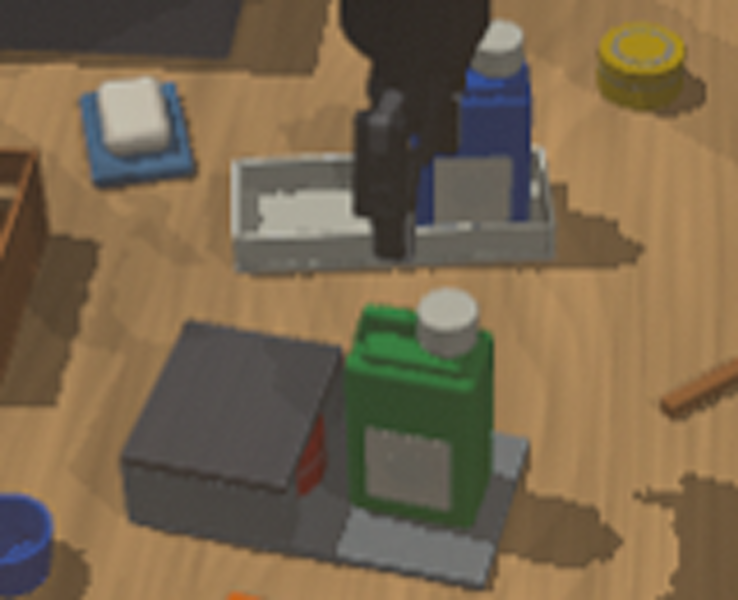

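The green jug stands upright on the deck ((420,420)). Next the carton.

```bash
python3 -m crank '[[0,0,0,0,-2.5,0,1],[0,0,0.02,0.2,-6,0,1],[0,0,0.04,0.4,-10,0,1],[0,0,0.06,0.7,-14,0,1],[0,0,0.073,1,-18,0,1],[0.002,0.004,0.073,1,-21.8,0,1],[0.002,0.004,0.073,1,-21.8,2,1],[0.002,0.004,0.073,1,-21.8,4,1],[0.002,0.004,0.073,1,-21.8,4,1],[0.002,0.004,0.073,1,-21.8,4,1]]'; python3 plan.py 0.577 0.341 0.07 -14;python3 look.py p22 side 180 340 230 360
```

```text
clock: 22.9
tool_pos: [0.577, 0.3405, 0.1758]
tcp_rot: [0.001, 0.993, -0.122, 0.0]
ft_force: [0.3, 0.4, 0.8]
gripper_width: 1.001
t22.90 pos [0.577  0.3405 0.1758] yaw -14.0 tilt 0.001 f [0.3 0.4 0.8] g 1.00 j7 -2.54
-> rot [ 0.001 -0.001 -0.   ] shift cm [-0.02 -0.06 10.58] dist mm 106 rows>= 2.5
```

View pics/p22_side.png

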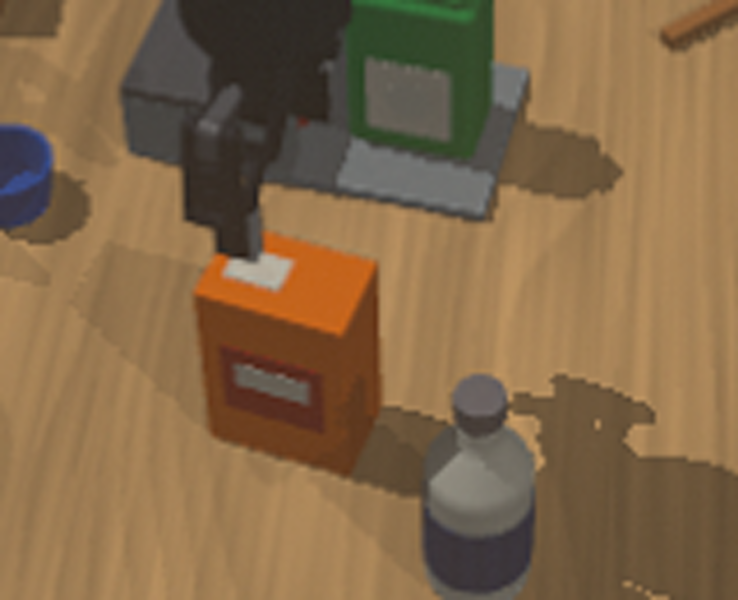

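The gripper straddles the carton ((285,350)), well clear of the bottle. Descend and grip.

```bash
python3 -m crank '[[0,0,0,0,-0.05,2.5,1],[0,0,0,0,-0.05,5.5,1],[0,0,0,0,-0.05,8,1],[0,0,0,0,-0.05,9.8,1],[0,0,0,0,-0.05,10.5,1],[0,0,0,0,-0.05,10.5,1],[0,0,0,0,-0.05,10.5,0.7],[0,0,0,0,-0.05,10.5,0.4],[0,0,0,0,-0.05,10.5,0.2],[0,0,0,0,-0.05,10.5,0.2],[0,0,0,0,-0.05,10.5,0.2],[0,0,0,0,-0.05,10.5,0.2]]' 60; python3 plan.py 0.577 0.341 0.07 -14
python3 -m crank '[[0,0,0,0,0,-0.5,0.2],[0,0,0,0,0,-2.5,0.2],[0,0,0,0,0,-5,0.2],[0,0,0,0,0,-8,0.2],[0,0,0,0,0,-11,0.2],[0,0,0,0,0,-14,0.2],[0,0,0,0,0,-17,0.2],[0,0,0,0,0,-19,0.2],[0,0,0,0,0,-20,0.2],[0,0,0,0,0,-20,0.2]]' 60; python3 plan.py 0.624 -0.114 0.275 9.1;python3 look.py p23 side 160 340 160 300
```

```text
clock: 23.95
tool_pos: [0.5789, 0.342, 0.0746]
tcp_rot: [-0.001, 0.993, -0.122, 0.003]
ft_force: [-2.2, -3.0, 5.8]
gripper_width: 0.582
t23.95 pos [0.5789 0.342  0.0746] yaw -14.0 tilt 0.006 f [-2.2 -3.   5.8] g 0.58 j7 -2.57
-> rot [-0.003 -0.005 -0.   ] shift cm [-0.17  0.15  0.46] dist mm 5 rows>= 0.1
clock: 24.78
tool_pos: [0.5778, 0.3425, 0.2753]
tcp_rot: [-0.002, 0.993, -0.122, 0.003]
ft_force: [0.6, 0.2, -3.5]
gripper_width: 0.581
t24.78 pos [0.5778 0.3425 0.2753] yaw -14.0 tilt 0.008 f [ 0.6  0.2 -3.5] g 0.58 j7 -2.52
-> rot [-0.003 -0.007 -0.403] shift cm [15.51 43.18 -0.08] dist mm 459 rows>= 11.0
```

View pics/p23_side.png

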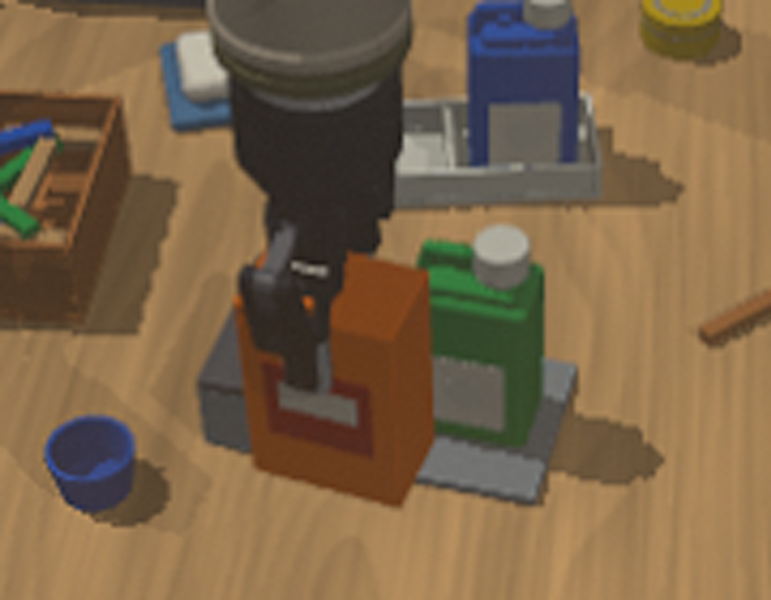

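The carton is held and its base is at about 0.2 m, above the jug caps (0.158). Carrying to the far compartment.

```bash
python3 -m crank '[[0,0,-0.02,0.6,1.5,0,0.2],[0,0,-0.05,1.8,5,0,0.2],[0,0,-0.09,3.2,8.9,0,0.2],[0,0,-0.13,4.6,12.8,0,0.2],[0,0,-0.17,6,16.7,0,0.2],[0,0,-0.21,7.4,20.6,0,0.2],[0,0,-0.25,8.8,24.5,0,0.2],[0,0,-0.29,10.2,28.4,0,0.2],[0,0,-0.33,11.6,32.3,0,0.2],[0,0,-0.36,13,36.2,0,0.2],[0,0,-0.39,14.3,39.8,0,0.2],[-0.003,-0.007,-0.403,15.2,42.4,0,0.2]]'
python3 plan.py 0.624 -0.114 0.18 9.1
```

```text
clock: 25.83
tool_pos: [0.6208, -0.1119, 0.2693]
tcp_rot: [0.002, 0.997, 0.078, -0.004]
ft_force: [0.1, -0.5, -3.7]
gripper_width: 0.58
t25.83 pos [ 0.6208 -0.1119  0.2693] yaw 8.9 tilt 0.009 f [ 0.1 -0.5 -3.7] g 0.58 j7 -1.38
-> rot [ 0.002  0.009 -0.003] shift cm [0.36 0.24 8.93] dist mm 89 rows>= 2.1
```

```bash
python3 -m crank '[[0.002,0.009,-0.003,0.1,0,0,0.2],[0.002,0.009,-0.003,0.2,0,2,0.2],[0.002,0.009,-0.003,0.2,0,5,0.2],[0.002,0.009,-0.003,0.2,0,7.5,0.2],[0.002,0.009,-0.003,0.2,0,9.2,0.2],[0.002,0.009,-0.003,0.2,0,9.2,0.2],[0.002,0.009,-0.003,0.2,0,9.2,0.2]]'
python3 plan.py 0.624 -0.114 0.0796 9.1; python3 look.py p24 side 180 350 90 220
```

```text
clock: 26.42
tool_pos: [0.6223, -0.1059, 0.1777]
tcp_rot: [-0.001, 0.997, 0.081, -0.0]
ft_force: [0.2, 0.1, -3.0]
gripper_width: 0.58
t26.42 pos [ 0.6223 -0.1059  0.1777] yaw 9.3 tilt 0.002 f [ 0.2  0.1 -3. ] g 0.58 j7 -1.40
-> rot [-0.002 -0.     0.003] shift cm [0.03 0.84 9.8 ] dist mm 98 rows>= 2.4
```

View pics/p24_side.png

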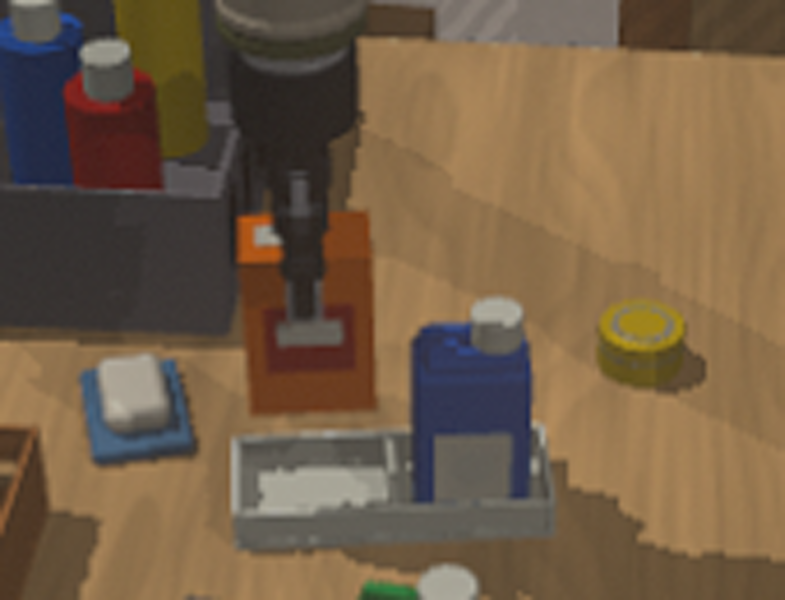

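The carton is above the far compartment ((310,310)) but 8 mm off to +y. Correct that first, then lower.

```bash
python3 -m crank '[[0,0,0,0,0.4,0,0.2],[0,0,0,0,0.8,0.5,0.2],[0,0,0,0,0.8,2,0.2],[0,0,0,0,0.8,4,0.2],[0,0,0,0,0.8,5.5,0.2],[0,0,0,0,0.8,5.5,0.2],[0,0,0,0,0.8,5.5,0.2]]'
python3 plan.py 0.624 -0.114 0.0796 9.1; python3 look.py p25 side 180 350 90 220
```

```text
clock: 27.05
tool_pos: [0.6252, -0.1147, 0.1251]
tcp_rot: [-0.0, 0.997, 0.081, 0.002]
ft_force: [-0.2, 0.1, -3.6]
gripper_width: 0.579
t27.05 pos [ 0.6252 -0.1147  0.1251] yaw 9.2 tilt 0.004 f [-0.2  0.1 -3.6] g 0.58 j7 -1.40
-> rot [-0.001 -0.004  0.002] shift cm [-0.13 -0.08  4.55] dist mm 46 rows>= 1.1
```

View pics/p25_side.png

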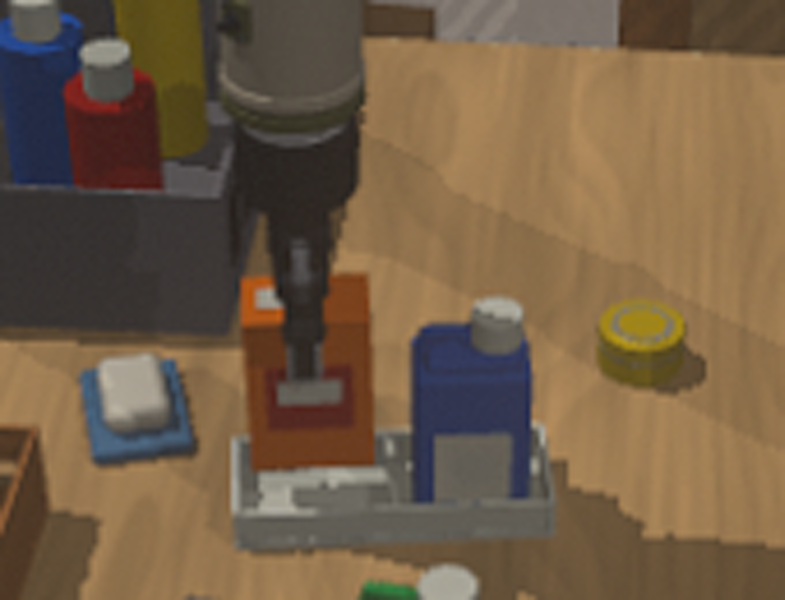

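Aligned over the far compartment. Lower and release.

```bash
python3 -m crank '[[0,-0.004,0,-0.1,-0.05,1,0.2],[0,-0.004,0,-0.15,-0.05,2.2,0.2],[0,-0.004,0,-0.2,-0.05,3.2,0.2],[0,-0.004,0,-0.2,-0.05,4,0.2],[0,-0.004,0,-0.2,-0.05,4.4,0.2],[0,-0.004,0,-0.2,-0.05,4.7,0.2],[0,-0.004,0,-0.2,-0.05,4.75,0.2],[0,-0.004,0,-0.2,-0.05,4.75,0.2]]'
python3 plan.py 0.624 -0.114 0.0796 9.1; python3 look.py p26 side 180 350 90 220
```

```text
clock: 27.77
tool_pos: [0.6239, -0.1147, 0.0792]
tcp_rot: [0.0, 0.997, 0.081, 0.001]
ft_force: [-5.4, -1.7, 8.7]
gripper_width: 0.579
t27.77 pos [ 0.6239 -0.1147  0.0792] yaw 9.2 tilt 0.002 f [-5.4 -1.7  8.7] g 0.58 j7 -1.41
-> rot [ 0.001 -0.002  0.002] shift cm [ 0.03 -0.07 -0.04] dist mm 1 rows>= 0.0
```

View pics/p26_side.png

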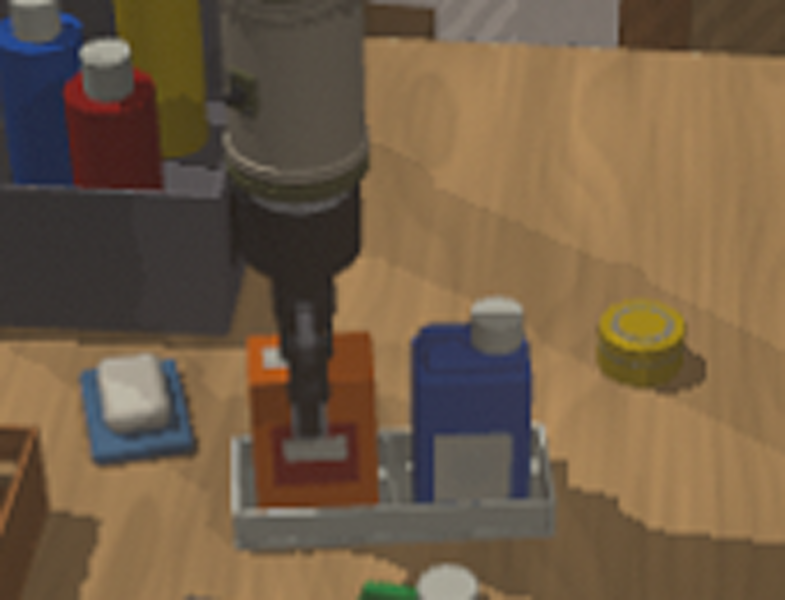

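The carton is down on the tray floor ((315,430); +9 N contact). Release and retreat clear of everything.

```bash
python3 -m crank '[[0,0,0,0,0,0,0.2],[0,0,0,0,0,0,0.5],[0,0,0,0,0,0,0.7],[0,0,0,0,0,0,0.85],[0,0,0,0,0,0,1],[0,0,0,0,0,0,1],[0,0,0,0,0,-1,1],[0,0,0,0,0,-4,1],[0,0,0,0,0,-8,1],[0,0,0,0,0,-12,1],[0,0,0,0,0,-16,1],[0,0,0,0,0,-18,1]]'
python3 -m crank '[[0,0,0,0,3,0,1],[0,0,0,0,7,0,1],[0,0,0,0,11,0,1],[0,0,0,0,15,0,1],[0,0,0,0,19,0,1],[0,0,0,0,23,0,1],[0,0,0,0,25,0,1],[0,0,0,0,25,0,1],[0,0,0,0,25,0,1]]'
python3 look.py f side 150 400 80 340;python3 look.py f top 80 480 110 320
python3 - <<'E'
from h import *
C={n:dict(np.load(n+"_f.npz")) for n in("top","side")}
for n,c in C.items():
    P=cloud(c)*1000;h=cv2.cvtColor(c["image"],cv2.COLOR_RGB2HSV).astype(int)
    def rep(nm,x,y,r,z0,z1,o,yaw,col=None):
        m=(abs(P[...,0]-x)<r)&(abs(P[...,1]-y)<r)&(P[...,2]>z0)&(P[...,2]<z1)
        if col: m&=(h[...,0]>=col[0])&(h[...,0]<=col[1])&(h[...,1]>80)
        if m.sum()<15: print(n,nm,'few');return
        p=P[m];R=rect(p[:,:2]/1000);t=np.radians(yaw);d=R[0]-np.array(o)
        loc=(d@[np.cos(t),np.sin(t)],d@[-np.sin(t),np.cos(t)])
        print(n,nm,m.sum(),R,"local",np.round(loc,1),"ztop",np.percentile(p[:,2],[10,50,90]).round(1))
    T=([573,-122.2],9.1);K=([584,118.7],-9.8)
    rep('carton',624,-114,60,118,135,*T,(3,16)); rep('blue',522,-130,60,110,125,*T,(100,130)); rep('bluecap',522,-130,60,146,165,*T)
    rep('green',530,128,60,112,128,*K,(45,85)); rep('greencap',530,128,60,149,168,*K)
    rep('yellow',410,-293,50,29,40,[410,-293.5],0,(18,35)); rep('bottle',474,423,60,20,100,[474.5,423.5],0)
E
python3 plan.py 0.6 -0.35 0.25 9
```

```text
clock: 28.82
tool_pos: [0.6249, -0.1138, 0.2646]
tcp_rot: [0.001, 0.997, 0.081, 0.004]
ft_force: [0.8, 0.1, 0.9]
gripper_width: 0.999
clock: 29.57
tool_pos: [0.6633, -0.3624, 0.257]
tcp_rot: [-0.0, 0.997, 0.08, 0.0]
ft_force: [0.5, 0.6, 0.7]
gripper_width: 0.999
top carton 480 (array([ 622.6, -115.3]), array([78.8, 50.9]), 9.6) local [50.1 -1. ] ztop [122.2 125.  127.4]
top blue 127 (array([ 520.4, -127.5]), array([73.7, 50.3]), 7.1) local [-52.8   3.1] ztop [117.8 121.5 124.2]
top bluecap 155 (array([ 517.7, -124.1]), array([59.1, 33.5]), 30.0) local [-54.9   6.9] ztop [149.  154.4 157.5]
top green 155 (array([530. , 125.7]), array([50.6, 75.1]), 80.5) local [-54.4  -2.3] ztop [118.4 124.1 127.2]
top greencap 153 (array([528.2, 131.5]), array([60.7, 33.1]), 8.6) local [-57.2   3.1] ztop [152.9 157.5 160.6]
top yellow 357 (array([ 409.9, -295. ]), array([59.1, 59.6]), 88.9) local [-0.1 -1.5] ztop [31.3 34.2 37.1]
top bottle 259 (array([473.2, 417.6]), array([46.1, 54. ]), 80.2) local [-1.3 -5.9] ztop [34.4 76.2 97.2]
side carton 287 (array([ 623.8, -113.3]), array([79.6, 57.8]), 8.4)
[... 175 characters left out ...]
ay([ 505.9, -129.9]), array([37.7, 33.3]), 50.3) local [-67.5   3. ] ztop [149.1 153.3 155.5]
side green 210 (array([531.2, 128.8]), array([49.7, 74.3]), 81.6) local [-53.7   1. ] ztop [113.5 122.1 126.9]
side greencap 144 (array([525.8, 123.3]), array([34.7, 55.6]), 59.9) local [-58.1  -5.4] ztop [151.  157.8 160.8]
side yellow 161 (array([ 413.6, -293.7]), array([63.7, 64.6]), 44.8) local [ 3.6 -0.2] ztop [30.1 33.  36.4]
side bottle 588 (array([475.1, 430.6]), array([54.6, 42. ]), 9.7) local [0.6 7.1] ztop [31.1 69.4 96.1]
t29.67 pos [ 0.6642 -0.3594  0.2579] yaw 9.4 tilt 0.002 f [0.2 0.9 0.8] g 1.00 j7 -1.03
-> rot [-0.001 -0.002  0.006] shift cm [-6.18 -1.97  0.79] dist mm 65 rows>= 1.6
```

View pics/f_side.png

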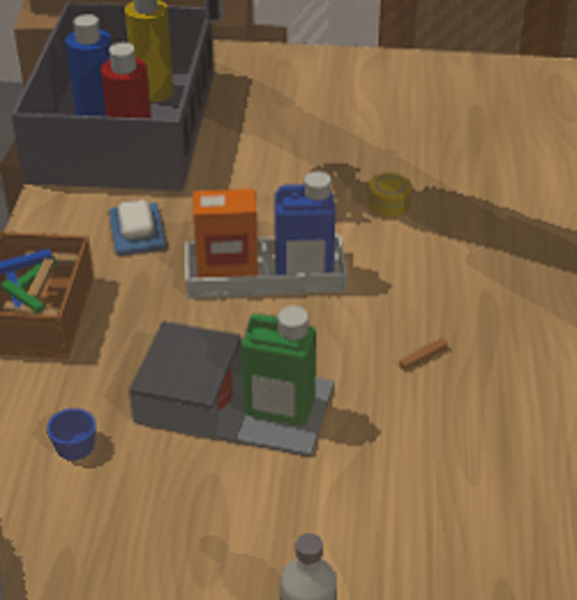

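View pics/f_top.png

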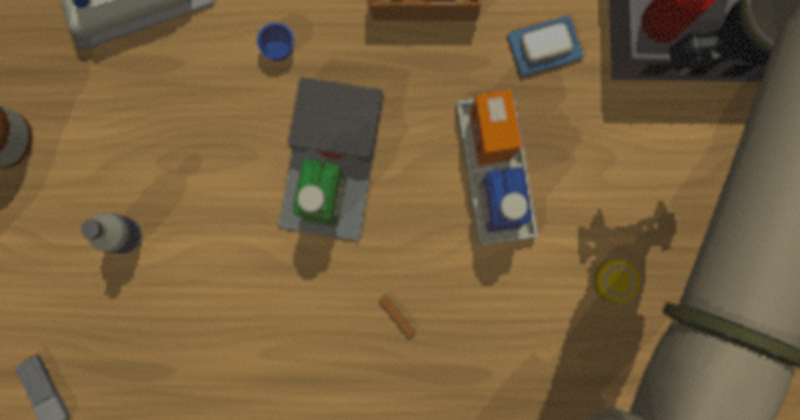

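The final views show the carton and blue jug upright in the tray (top (497,125), (508,198)) and the green jug on the deck (318,190) in front of the tin under the roof. The yellow tin and bottle haven't moved, and the arm is clear. Handing in.

```bash
python3 -c "
from cell import ctrl
print(ctrl.close_job(), ctrl.get_obs()['clock'])"
```

```text
the job is handed in; nothing more can be done
the job is handed in; nothing more can be done
```

Both kits are made up and the job is handed in, about 30 s into the 128 s allowed. The hand-in gives no verdict, so this rests on my own last checks.

- **White tray:** The blue jug stands in the near compartment, about (−52, +3) mm in the tray frame. The carton stands in the far one, about (+51, 0) mm. Both look upright, with top heights that match standing on the tray floor.
- **Grey caddy, tin:** I pushed the red tin under the roof. Its rear edge measured 5–7 mm in the caddy frame, so its centre is about 36 mm, where at least 25.5 mm was needed. That was measured right after the push. In the final pictures it still shows as a thin sliver behind the green jug.
- **Grey caddy, jug:** The green jug stands on the open deck at about (−54, 0) mm.
- **Left in place:** The yellow tin is within 4 mm of its start. The bottle fits differ by −6 mm (top camera) and +7 mm (side camera), because each camera sees only one side of it; the arm never touched it.
- **Disagreement:** The side camera put the blue jug at +12 mm across the tray. It sees only part of that jug's top, so I trusted the top view; either value is within limits.
- **Arm at hand-in:** The gripper was open and clear of everything. Readings between moves stayed below about 10 N.

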